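# Make up a gland nut: finger-tight plus one flat

## Robot

A 6-joint arm with a two-finger parallel gripper is mounted at the origin on a cart in front of the work surface, level with it; the furniture and walls round the work are solid. World frame = base frame: x ahead of the robot, y to its left, z up, the work surface at z = 0. Lengths are in m, angles in rad, forces in N, time in s.
With the tool pointing down it reaches from about 0.425 to 0.95 m from the base axis. Payload 3.5 kg.
Tool frame: the origin (TCP) lies midway between the tips of the shut fingers; the grasp point (between the pads) lies 19 mm behind it; x points along the fingers, y is the direction in which the jaws open and shut, and the axes are right-handed (so a half turn about x gives the same grasp; the last joint's range is limited). The gripper opens to 85 mm and grips with 20 to 120 N. Pads are 22 mm wide; open, the fingers measure 114 mm over their backs; the gripper's body (76 mm by 85 mm) begins 54 mm behind the grasp point. The pads swing forward as they close: fully open they stand 13 mm farther back than shut.
Start: joints at [1.183, 0.286, 1.577, -0, 1.279, -0.15], TCP at [0.159, 0.656, 0.231] pointing down, gripper open.
Joint ranges: [-2.77, 2.77], [-0.9, 2.22], [0.21, 2.48], [-1.53, 4.67], [0.24, 2.81], [-2.84, 2.84]. Speed limits (rad/s): [2.79, 2.79, 3.14, 3.14, 3.14, 3.14].

## Interface

Orientations are given as a unit quaternion [x, y, z, w].
In Python, from plant import ctrl, vision gives the robot as it stands. The module is installed in compiled form; this text tells all that it offers.
- The arm moves only by the tool play_rows, never from a script. Its arguments are lists of equal length, an entry for each row: "claw": the closure in counts, from 0 (fully open) to 255 (shut); "travel": the shift along the tool's x, y, z in m, a list of three; "dr": the turn, a rotation vector about the tool's x, y, z in rad, a list of three. In form: {"claw": [claw, ...], "travel": [[tx, ty, tz], ...], "dr": [[wx, wy, wz], ...]}. A call has 1 to 20 rows; each row is the pose to reach, as a shift and turn from the pose measured when the call began, along the tool's axes at that moment; what a row does not reach only later rows make up. A row lasts 1/10 s, in which the tool goes at most 50 mm and 8.59 degrees, less where a joint would pass 70% of its speed; a pose out of reach is approached as far as the arm can. A call with a gripper value outside its range is refused whole. The fingers move at their own pace and stop on an object; "force" is the grip in N (left out, the last holds). Time passes only in rows, so rows that repeat a pose let the fingers close. It gives the time, the measured TCP pose, the force and the opening at its end, in the units of the state.
- ctrl.get_state(): the state, without advancing time (a new reading comes with each control period).
- vision.read_camera(name): name is "scene" or "top" or "wrist"; returns a dict with "img" (480x640x3 uint8, red, green, blue), "range_z" (480x640 float32, m along the optical axis (not along the pixel's ray), 0 where there is no reading), "K" (3x3 intrinsics, pixels), "world_to_cam" (4x4, takes a point from world to camera coordinates). Camera axes: x right, y up, looking along -z (the intrinsics and any distortion apply to the point x, -y, -z); pixel columns grow to the right and rows downward; lengths in m; the calibration is good to about 2 mm. A picture is of the moment at which its call begins.
- ctrl.sign_off(): hands the job in, once; it reports no verdict.
The state is a dict: "time": time; "qpos": joint angles; "dq": joint speeds; "joint_efforts": joint torques, N m; "eef_pos": TCP position; "tcp_rot": TCP orientation; "contact_force": force on the tool from outside, world axes, zero at the start; "wrist_torque": the same for the moment, N m; "opening": opening from 0.0 (shut) to 1.0 (fully open).
Only numpy, scipy, OpenCV 4.12 (cv2) and the standard library are available. Lean on these libraries where they do the work, as an engineer would, in place of code of your own. Each camera call takes 0.05 s, during which the arm holds its last target.

## Task

Run the loose brass gland nut on the tube fitting down clockwise with the fingers until it is just finger-tight and no further. Then tighten it one flat more (a sixth of a turn past finger-tight) with the ring wrench, keeping load off the tube that stands in it, and lay the wrench flat on the bench again, clear of the fitting. Leave the tape roll, the vial and the dropper bottle where they are.

Things in the scene. Friction and masses are not known exactly. Their poses are not given: they have to be found in the camera images.
- fitting: fixed tube fitting: aluminium base block 80x80x26 mm on the bench, a short plug on its -x side, a steel hexagon and thread above it, then the nut. Origin: centre of the block's underside, on the nut's axis. It carries the ferrule inside the nut, against which the nut stops when finger-tight. At the start the nut is 1.0 to 2.0 rad short of that; how far shows nowhere and must be felt. (nut_c0 and ferrule_c1: inner points 10 mm off the axis that meet at finger-tight.)
- nut: brass gland nut to tighten: hexagon 36 mm across flats, 24 mm high, top edge bevelled 3 mm, above a round flange 47 mm across, 4 mm thick. Origin on its upright axis 64 mm above the bench; hexagon from 10 mm below it to 14 mm above, flange from 14 to 10 mm below. z up; corners along +x and every 60 degrees, so two opposite flats face +y and -y. Tightens clockwise from above (negative yaw).
- tube: steel tube 10 mm across standing out of the nut on its axis, fixed to the fitting, its top 104 mm above the bench. Same origin and axes as the fitting. How the nut feels: it turns with 0.15 N m up to finger-tight, then stands against about 0.6 N m (a little more when turned fast); forced past that it turns on, and stays where it is left. Its height does not change.
- wrench: loose flat steel ring wrench, about 0.2 kg, 178 mm long, 14 mm thick. Origin: ring's centre, on its underside; z up. Handle to -x: 14 mm wide, from 26 to 142 mm from the ring's centre, then a round end. Ring 57 mm across, one side open to +x; its mouth is a hexagon 37.6 mm across flats (about 5 degrees of play on the nut either way), edges bevelled 1.5 mm.
- wrench_grip (a point): middle of the wrench's handle, 85 mm from the ring's centre, 7 mm above its underside; take it here, across the handle (along y). Same axes as the wrench. The ring goes down over the nut, onto the flange, when the wrench's x axis is at right angles to one of the nut's flats (30 degrees off a corner, six ways round).
- tape_roll: bystander: roll of tape 68 mm across, 19 mm high, on the bench; origin in the middle of its underside.
- sample_vial: bystander: small capped vial 23 mm across, 52 mm high; origin in the middle of its underside.
- dropper_bottle: bystander: small clear dropper bottle with a rubber teat, 40 mm across, 110 mm high; origin in the middle of its underside.
There are look-alikes about, which are no part of the job. Leave any purple look-alike of the fitting alone.

How it is judged:
By the outcome, as a careful person would: the job done as asked, in the order asked, and still so for the second after the job is handed in, with the robot touching nothing.
It also fails if it takes over 72 s, if anything falls off the work surface, if the arm or the gripper's body presses on something with over 40 N, if the wrist force passes 120 N, or if a joint passes its speed limit or range.

## Working session

There is one attempt and no reset: what is moved stays moved. The work goes in short steps, Python scripts to look and compute and a tool call to move; the robot and the scene stay as the last step left them, time stands still between calls to the robot, and variables do not carry over. Pictures are saved under pics/ and viewed, and the job is handed in when it is done.

Besides the shell and the picture viewer there is one more tool, called by a JSON object that holds its "op" and its "data", one argument or row to a line. play_rows: Moves the arm, as the interface text tells. Its arguments: {"type":"object","properties":{"claw":{"type":"array","items":{"type":"number"}},"travel":{"type":"array","items":{"type":"array","items":{"type":"number"}}},"dr":{"type":"array","items":{"type":"array","items":{"type":"number"}}},"force":{"type":"number"}},"required":["claw","travel","dr"]}

```bash
mkdir -p pics
cat > h.py <<'E'
import numpy as np, cv2
from plant import ctrl, vision
def snap(n,f):
    d=vision.read_camera(n); np.savez('pics/'+f+'.npz',**{k:d[k] for k in('img','range_z','K','world_to_cam')})
    cv2.imwrite('pics/'+f+'.png',cv2.cvtColor(d['img'],cv2.COLOR_RGB2BGR)); return d
def pts(d):
    z=d['range_z'];K=d['K'];v,u=np.mgrid[0:480,0:640]
    X=(u-K[0,2])/K[0,0]*z;Y=(v-K[1,2])/K[1,1]*z
    P=np.stack([X,-Y,-z,np.ones_like(z)],-1)
    return (P@np.linalg.inv(d['world_to_cam']).T)[...,:3]
E
python3 - <<'E'
from h import *
s=ctrl.get_state();print(s)
for n in('scene','top','wrist'):
    d=snap(n,n+'0');print(n,d['K'].tolist(),d['world_to_cam'].round(3).tolist())
E
```

```text
{'time': 0.0, 'qpos': array([ 1.18300607e+00,  2.87214553e-01,  1.57820244e+00, -5.53066551e-06,
        1.27862534e+00, -1.50028519e-01]), 'dq': array([ 0.00101526,  0.00020444,  0.00020411,  0.00034838, -0.00011745,
       -0.00146483]), 'joint_efforts': array([ 3.65983169e-04, -4.05970180e+01, -2.92630470e+01, -1.26478485e-04,
        5.83541987e-03,  4.62123396e-06]), 'eef_pos': array([0.15871452, 0.65538093, 0.22990083]), 'tcp_rot': array([ 0.08302752,  0.70234385, -0.08469845,  0.70188725]), 'contact_force': array([-0.00511389,  0.04231212,  0.249921  ]), 'wrist_torque': array([-0.00915074,  0.0054018 ,  0.00166766]), 'opening': 0.99815730721407}
scene [[466.322014715404, 0.0, 320.4145143554956], [0.0, 466.322014715404, 248.52114404556957], [0.0, 0.0, 1.0]] [[0.852, -0.524, 0.016, -0.48], [0.361, 0.609, 0.706, -0.208], [-0.38, -0.595, 0.708, -0.908], [0.0, 0.0, 0.0, 1.0]]
top [[621.1593004899601, 0.0, 323.1004112772632], [0.0, 621.1593004899601, 236.10477756764453], [0.0, 0.0, 1.0]] [[-0.024, -1.0, -0.007, -0.04], [0.991, -0.025, 0.133, -0.574], [-0.133, -0.003, 0.991, -1.525], [0.0, 0.0, 0.0, 1.0]]
wrist [[335.2138184619744, 0.0, 318.2119975556619], [0.0, 335.2138184619744, 240.85200236593406], [0.0, 0.0, 1.0]] [[0.235, 0.972, -0.002, -0.675], [-0.922, 0.223, -0.315, 0.04], [-0.306, 0.076, 0.949, -0.38], [0.0, 0.0, 0.0, 1.0]]
```

View pics/scene0.png

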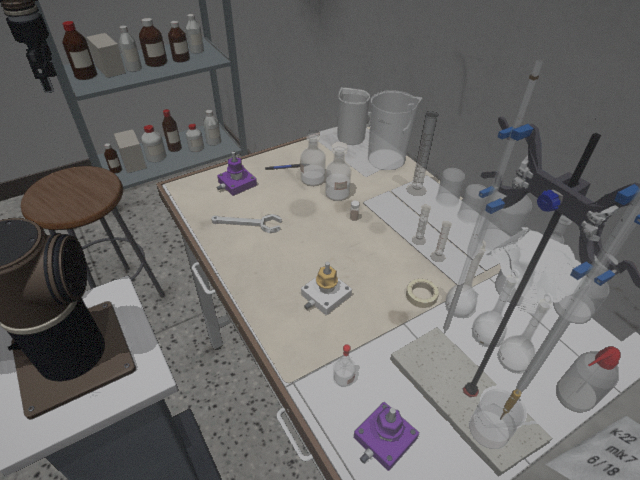

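View pics/top0.png

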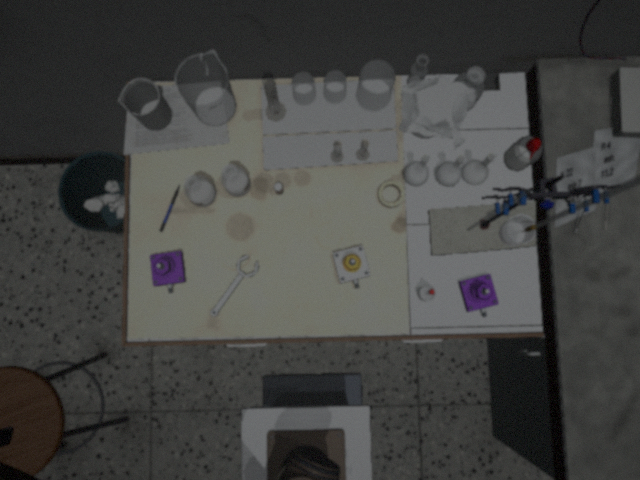

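View pics/wrist0.png

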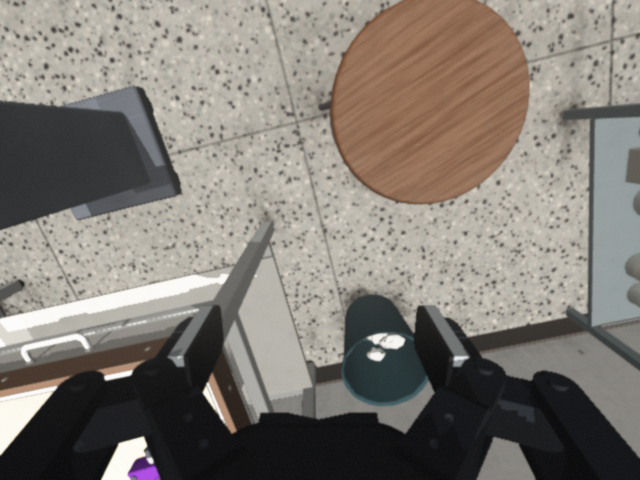

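The aluminium fitting with the brass nut is at top (351,262) and scene (327,283). The two purple look-alikes at top (168,267) and (480,292) are to be left alone. The only wrench is at top (237,285). I'll measure these and confirm on enlarged crops.

Run:
```python
from h import *
for n,boxes in(('top',[(195,240,275,325),(315,230,395,300)]),('scene',[(200,200,290,245),(290,250,365,320)])):
    d=np.load(f'pics/{n}0.npz');P=pts(d);im=cv2.cvtColor(d['img'],cv2.COLOR_RGB2BGR)
    c=[cv2.resize(im[b:e,a:c_],(390,390),interpolation=cv2.INTER_CUBIC) for a,b,c_,e in boxes]
    cv2.imwrite(f'pics/crop_{n}.png',cv2.convertScaleAbs(np.hstack(c),alpha=1.6 if n=='top' else 1.1))
    hsv=cv2.cvtColor(im,cv2.COLOR_BGR2HSV)
    a,b,c_,e=boxes[0];Q=P[b:e,a:c_].reshape(-1,3);m=(Q[:,2]>.008)&(Q[:,2]<.03);W=Q[m];print(n,'wr',len(W),W.mean(0),W.min(0),W.max(0))
    a,b,c_,e=boxes[1];Q=P[b:e,a:c_].reshape(-1,3)
    for lo,hi in((.018,.032),(.05,.07),(.07,.084),(.09,.11)):
        m=(Q[:,2]>lo)&(Q[:,2]<hi);
        if m.sum(): W=Q[m];print(lo,len(W),np.median(W,0).round(4),W.min(0).round(4),W.max(0).round(4))
```

```text
top wr 519 [0.45772232 0.17455126 0.01335257] [0.36116818 0.07397725 0.00804276] [0.57187021 0.27173716 0.02673327]
0.018 695 [ 0.4959 -0.1245  0.0256] [ 0.4413 -0.1703  0.0181] [ 0.5474 -0.0781  0.032 ]
0.05 79 [ 0.4954 -0.1207  0.0549] [ 0.4788 -0.1467  0.0503] [ 0.5241 -0.1018  0.0698]
0.07 166 [ 0.4997 -0.1234  0.078 ] [ 0.4825 -0.1428  0.0704] [ 0.5198 -0.1038  0.084 ]
0.09 12 [ 0.5007 -0.1224  0.1022] [ 0.4967 -0.1272  0.0939] [ 0.5048 -0.1198  0.1085]
scene wr 420 [0.45710168 0.17143213 0.0131317 ] [0.37825087 0.11051699 0.00803526] [0.53132212 0.2318842  0.01867446]
0.018 829 [ 0.4854 -0.1399  0.0262] [ 0.441  -0.1729  0.0181] [ 0.5471 -0.0858  0.0319]
0.05 175 [ 0.4907 -0.1387  0.0567] [ 0.4782 -0.148   0.0506] [ 0.5212 -0.1038  0.0699]
0.07 194 [ 0.4967 -0.1305  0.078 ] [ 0.4827 -0.1451  0.0701] [ 0.5213 -0.1038  0.0836]
0.09 37 [ 0.4996 -0.127   0.1003] [ 0.4959 -0.1308  0.0902] [ 0.5058 -0.1212  0.1057]
```

View pics/crop_top.png

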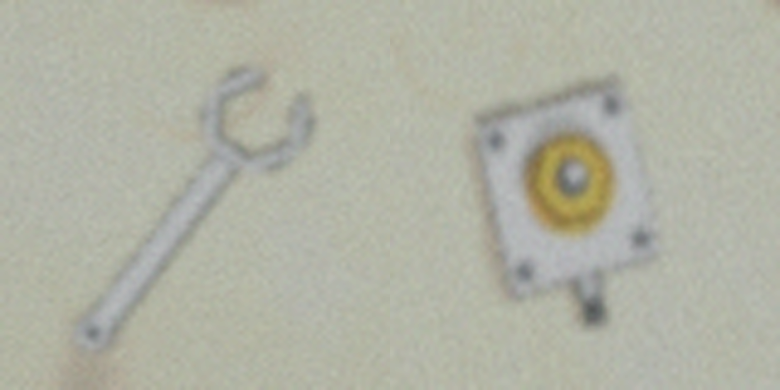

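View pics/crop_scene.png

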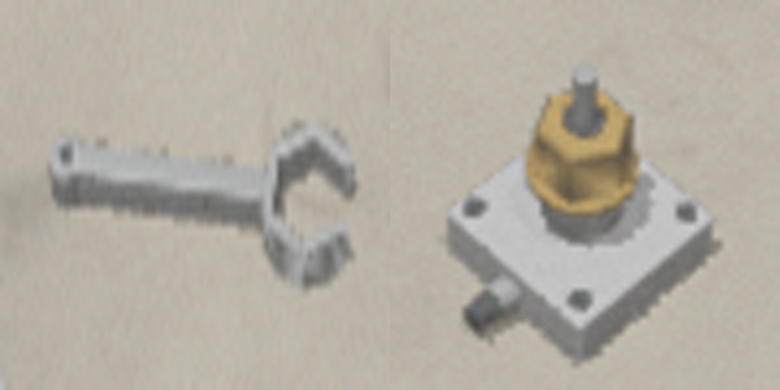

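```bash
cat >> h.py <<'E'
from scipy.spatial.transform import Rotation as Ro
def tool():
    s=ctrl.get_state();R=Ro.from_quat(s['tcp_rot']).as_matrix();return s,R
def yaw(R): return np.degrees(np.arctan2(R[1,1],R[0,1]))  # jaw axis angle
def plan(p,y=None):
    """tool frame travel to world p; dr to tool-down w/ jaw axis at y deg"""
    s,R=tool(); t=R.T@(np.array(p)-s['eef_pos'])
    y=yaw(R) if y is None else y
    a=np.radians(y); Rg=np.column_stack([[0,0,-1],[np.cos(a),np.sin(a),0],np.cross([0,0,-1],[np.cos(a),np.sin(a),0])])
    dr=Ro.from_matrix(R.T@Rg).as_rotvec()
    print('t',s['time'],'pos',s['eef_pos'].round(4),'yaw',round(yaw(R),2),'q',s['qpos'].round(3),'travel',t.round(4),'dr',dr.round(4))
E
python3 - <<'E'
from h import *
s,R=tool();print(R.round(3),yaw(R))
d=np.load('pics/wrist0.npz');C=np.linalg.inv(d['world_to_cam']);print('cam in tool',R.T@(C[:3,3]-s['eef_pos']),'look',R.T@(-C[:3,2]), R.T@C[:3,0])
plan([.46,.25,.25]);plan([.5,-.1,.25],-90)
# wrench axes from top & scene
for n,b in(('top',(195,240,275,325)),('scene',(200,200,290,245))):
    d=np.load(f'pics/{n}0.npz');P=pts(d);Q=P[b[1]:b[3],b[0]:b[2]].reshape(-1,3);W=Q[(Q[:,2]>.009)&(Q[:,2]<.018)]
    m=W.mean(0)[:2];u,s_,v=np.linalg.svd(W[:,:2]-m);
    dd=v[0]*np.sign(v[0,0]);pr=(W[:,:2]-m)@dd;print(n,m,dd,np.percentile(pr,[0,1,50,99,100]))
E
```

```text
[[-0.001  0.236  0.972]
 [-0.002  0.972 -0.236]
 [-1.    -0.002 -0.   ]] 76.37419265557244
cam in tool [-0.14146747  0.00117335 -0.08177943] look [9.48859286e-01 1.89428792e-05 3.15699310e-01] [ 8.69559155e-06  9.99999996e-01 -8.61382054e-05]
t 0.15 pos [0.1588 0.6555 0.2302] yaw 76.37 q [ 1.183  0.287  1.578  0.     1.279 -0.15 ] travel [-0.0193 -0.3232  0.3883] dr [-0.     -0.0003  0.0018]
t 0.15 pos [0.1588 0.6555 0.2302] yaw 76.37 q [ 1.183  0.287  1.578  0.     1.279 -0.15 ] travel [-0.0187 -0.6539  0.5096] dr [2.9038e+00 2.6000e-03 8.0000e-04]
top [0.45818979 0.17474105] [ 0.82061615 -0.57147977] [-0.13040607 -0.09330943  0.00397022  0.10210634  0.12473823]
scene [0.45696763 0.17184671] [ 0.81852655 -0.5744687 ] [-0.0941834  -0.09238647  0.00497239  0.07774578  0.08008448]
```

Run:
```python
from h import *
plan([.47,.17,.2])
```

```text
t 0.15 pos [0.1588 0.6555 0.2302] yaw 76.37 q [ 1.183  0.287  1.578  0.     1.279 -0.15 ] travel [ 0.0308 -0.3985  0.4169] dr [-0.     -0.0003  0.0018]
```

{"op": "play_rows", "data": {
  "claw": [0, 0, 0, 0, 0, 0, 0, 0, 0, 0, 0, 0, 0, 0, 0],
  "travel": [
    [0.03, -0.4, 0.417],
    [0.03, -0.4, 0.417],
    [0.03, -0.4, 0.417],
    [0.03, -0.4, 0.417],
    [0.03, -0.4, 0.417],
    [0.03, -0.4, 0.417],
    [0.03, -0.4, 0.417],
    [0.03, -0.4, 0.417],
    [0.03, -0.4, 0.417],
    [0.03, -0.4, 0.417],
    [0.03, -0.4, 0.417],
    [0.03, -0.4, 0.417],
    [0.03, -0.4, 0.417],
    [0.03, -0.4, 0.417],
    [0.03, -0.4, 0.417]
  ],
  "dr": [
    [0, 0, 0],
    [0, 0, 0],
    [0, 0, 0],
    [0, 0, 0],
    [0, 0, 0],
    [0, 0, 0],
    [0, 0, 0],
    [0, 0, 0],
    [0, 0, 0],
    [0, 0, 0],
    [0, 0, 0],
    [0, 0, 0],
    [0, 0, 0],
    [0, 0, 0],
    [0, 0, 0]
  ]
}}

```text
time: 1.65
eef_pos: [0.4691, 0.1693, 0.2006]
tcp_rot: [0.083, 0.703, -0.084, 0.702]
contact_force: [0.1, 0.4, 0.2]
opening: 1.002
```

Run:
```python
from h import *
d=snap('wrist','wrist1')
plan([.5,-.115,.2])
```

```text
t 1.7 pos [0.4691 0.1695 0.2007] yaw 76.47 q [ 1.440e-01 -7.900e-02  2.031e+00 -1.000e-03  1.191e+00 -1.190e+00] travel [ 0.0011 -0.2694  0.0966] dr [-0.     -0.0008  0.0017]
```

View pics/wrist1.png

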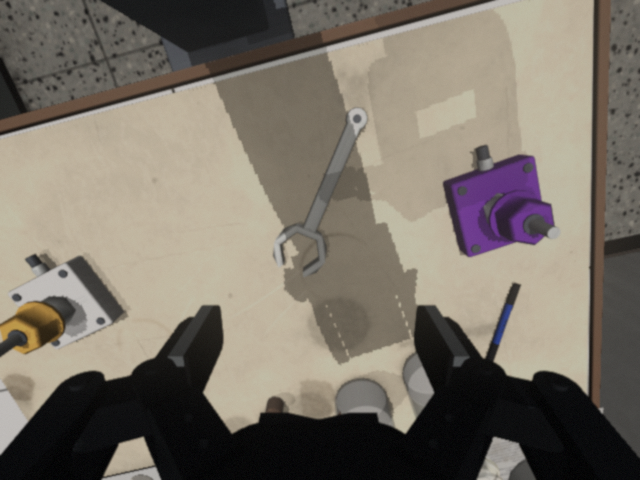

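Run:
```python
from h import *
d=np.load('pics/wrist1.npz');P=pts(d)
def at(u,v,z):
    K=d['K'];C=np.linalg.inv(d['world_to_cam']);r=C[:3,:3]@[(u-K[0,2])/K[0,0],-(v-K[1,2])/K[1,1],-1];o=C[:3,3];return o+r*(z-o[2])/r[2]
print(at(357,118,.014),at(302,248,.014),at(340,150,.014))
Q=P[90:290,250:380].reshape(-1,3);W=Q[(Q[:,2]>.009)&(Q[:,2]<.02)]
m=W.mean(0)[:2];u,s_,v=np.linalg.svd(W[:,:2]-m);dd=v[0]*np.sign(v[0,0]);pr=(W[:,:2]-m)@dd;print(len(W),np.median(W[:,2]),m,dd,np.percentile(pr,[0,1,99,100]))
h=W[pr<np.percentile(pr,0)+.10][:,:2] # handle only
h=h[((h-m)@dd)>pr.min()+.01]
mm=h.mean(0);v=np.linalg.svd(h-mm)[2][0];v*=np.sign(v[0]);print('handle',mm,v,np.degrees(np.arctan2(v[1],v[0])))
e=(W[:,:2]-mm)@v;print(e.min(),e.max(),mm+v*e.min(),'ctr', mm+v*(e.min()+.1495), 'grip',mm+v*(e.min()+.0645))
plan([.53,-.13,.2])
```

```text
[0.38847061 0.22652705 0.014     ] [0.49955179 0.14567836 0.014     ] [0.4126086  0.20521327 0.014     ]
2869 0.01279174453022397 [0.45049252 0.1804792 ] [ 0.80472528 -0.59364738] [-0.08679785 -0.08435212  0.08564158  0.08948302]
handle [0.42278903 0.20092427] [ 0.80512153 -0.59310987] -36.378006212741944
-0.05236536584901605 0.12390474406914033 [0.38062854 0.23198268] ctr [0.50099421 0.14331276] grip [0.43255888 0.1937271 ]
t 1.7 pos [0.4691 0.1695 0.2007] yaw 76.47 q [ 1.440e-01 -7.900e-02  2.031e+00 -1.000e-03  1.191e+00 -1.190e+00] travel [ 0.0011 -0.277   0.1293] dr [-0.     -0.0008  0.0017]
```

{"op": "play_rows", "data": {
  "claw": [0, 0, 0, 0, 0, 0, 0, 0, 0],
  "travel": [
    [0, -0.277, 0.13],
    [0, -0.277, 0.13],
    [0, -0.277, 0.13],
    [0, -0.277, 0.13],
    [0, -0.277, 0.13],
    [0, -0.277, 0.13],
    [0, -0.277, 0.13],
    [0, -0.277, 0.13],
    [0, -0.277, 0.13]
  ],
  "dr": [
    [0, 0, 0],
    [0, 0, 0],
    [0, 0, 0],
    [0, 0, 0],
    [0, 0, 0],
    [0, 0, 0],
    [0, 0, 0],
    [0, 0, 0],
    [0, 0, 0]
  ]
}}

```text
time: 2.6
eef_pos: [0.5305, -0.1285, 0.2009]
tcp_rot: [0.082, 0.703, -0.083, 0.702]
contact_force: [0.9, 0.8, 0.5]
opening: 1.001
```

Run:
```python
from h import *
d=snap('wrist','wrist2');P=pts(d);s,R=tool();print(s['eef_pos'],yaw(R))
Q=P.reshape(-1,3);near=np.hypot(Q[:,0]-.5,Q[:,1]+.125)<.035
for lo,hi in((.075,.081),(.1,.107),(.048,.056)):
    W=Q[near&(Q[:,2]>lo)&(Q[:,2]<hi)];print(lo,len(W),W.mean(0),W.min(0),W.max(0))
W=Q[(np.hypot(Q[:,0]-.5,Q[:,1]+.125)<.06)&(Q[:,2]>.02)&(Q[:,2]<.032)][:,:2].astype(np.float32);print('block',cv2.minAreaRect(W))
```

```text
[ 0.53043919 -0.12818619  0.20090044] 76.60793213777728
0.075 1290 [ 0.50028238 -0.12221349  0.07697975] [ 0.48253455 -0.14103679  0.07500221] [ 0.51973738 -0.10321448  0.08075064]
0.1 145 [ 0.50124933 -0.12250546  0.10279449] [ 0.49668989 -0.12715095  0.10000243] [ 0.50624078 -0.11791268  0.10485051]
0.048 473 [ 0.49078225 -0.11946403  0.05294751] [ 0.47819467 -0.14561793  0.05002629] [ 0.51914175 -0.0994958   0.05593852]
block ((0.5003302693367004, -0.12287385016679764), (0.08257318288087845, 0.08013720065355301), 12.720324516296387)
```

View pics/wrist2.png

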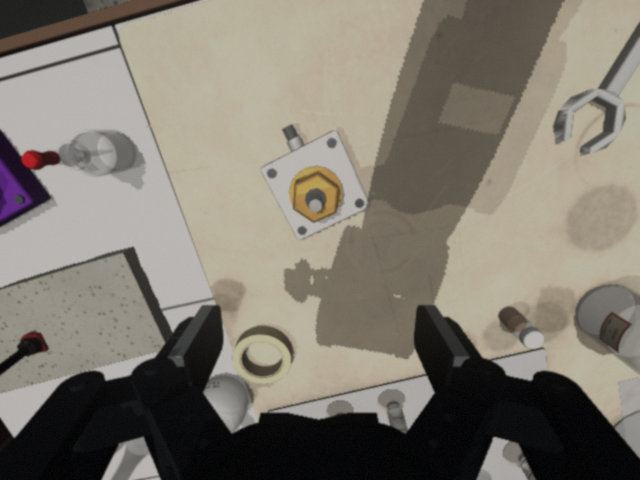

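Run:
```python
from h import *
d=np.load('pics/wrist2.npz');P=pts(d)
crop=cv2.cvtColor(d['img'][150:235,275:360],cv2.COLOR_RGB2BGR);cv2.imwrite('pics/nutcrop.png',cv2.resize(crop,(595,595),interpolation=cv2.INTER_CUBIC))
c=np.array([.5005,-.1226])
# brass mask, top rectified to plane z
K=d['K'];M=d['world_to_cam']
def proj(p):
    q=M@np.append(p,1);return K[0,0]*q[0]/-q[2]+K[0,2],K[1,1]*-q[1]/-q[2]+K[1,2]
# rectified view on z=.078
src=[];dst=[];S=10
for x,y in((-.03,-.03),(.03,-.03),(.03,.03),(-.03,.03)):
    src.append(proj([c[0]+x,c[1]+y,.078]));dst.append((300-y*1e4*1,300-x*1e4))
H=cv2.getPerspectiveTransform(np.float32(src),np.float32(dst))
im=cv2.warpPerspective(cv2.cvtColor(d['img'],cv2.COLOR_RGB2BGR),H,(600,600),flags=cv2.INTER_CUBIC);cv2.imwrite('pics/nutrect.png',im)
Q=P.reshape(-1,3)
W=Q[(Q[:,2]>.0735)&(Q[:,2]<.0805)][:,:2]-c;W=W[np.hypot(*W.T)<.024]
best=[]
for a in np.arange(0,60,1.):
    n=np.radians(a+60*np.arange(6));N=np.stack([np.cos(n),np.sin(n)],1)
    h=np.sort((W@N.T).max(1));best.append((np.percentile(h,97),a))
best.sort();print(best[:5],best[-3:])
```

```text
[(np.float64(0.017945353574579662), np.float64(14.0)), (np.float64(0.017960131251490416), np.float64(10.0)), (np.float64(0.01796492229210718), np.float64(12.0)), (np.float64(0.017966672146255122), np.float64(13.0)), (np.float64(0.017976349094774018), np.float64(8.0))] [(np.float64(0.01906538266536675), np.float64(41.0)), (np.float64(0.019079572347116356), np.float64(43.0)), (np.float64(0.019082331933116096), np.float64(42.0))]
```

View pics/nutrect.png

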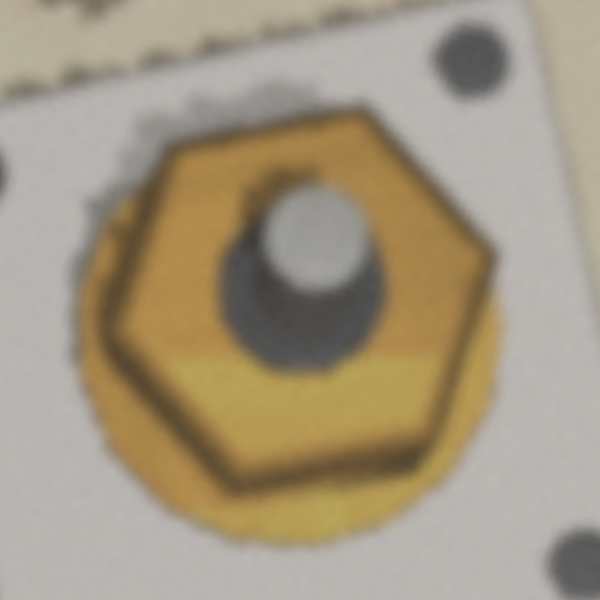

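The rectified crop shows hexagon corners at (365,107), (493,257), (418,465), (238,490), (107,340) and (172,152). The nut axis is at about (0.5005, -0.1227) with flat normals at about 11° + 60k. I'll grip at jaw yaw 71°.

Run:
```python
from h import *
plan([.5003,-.1227,.2],71)
plan([.5003,-.1227,.058],71)
```

```text
t 2.65 pos [ 0.5304 -0.1282  0.2009] yaw 76.61 q [-0.422  0.03   1.924 -0.002  1.189 -1.759] travel [ 0.0009 -0.0016 -0.0306] dr [ 0.0979 -0.0013  0.0013]
t 2.65 pos [ 0.5304 -0.1282  0.2009] yaw 76.61 q [-0.422  0.03   1.924 -0.002  1.189 -1.759] travel [ 0.1429 -0.0015 -0.0304] dr [ 0.0979 -0.0013  0.0013]
```

{"op": "play_rows", "data": {
  "claw": [0, 0, 0, 0, 0, 0, 0, 0, 0],
  "travel": [
    [0, -0.0015, -0.0304],
    [0, -0.0015, -0.0304],
    [0.03, -0.0015, -0.0304],
    [0.065, -0.0015, -0.0304],
    [0.1, -0.0015, -0.0304],
    [0.12, -0.0015, -0.0304],
    [0.135, -0.0015, -0.0304],
    [0.143, -0.0015, -0.0304],
    [0.143, -0.0015, -0.0304]
  ],
  "dr": [
    [0.098, 0, 0],
    [0.098, 0, 0],
    [0.098, 0, 0],
    [0.098, 0, 0],
    [0.098, 0, 0],
    [0.098, 0, 0],
    [0.098, 0, 0],
    [0.098, 0, 0],
    [0.098, 0, 0]
  ]
}}

```text
time: 3.55
eef_pos: [0.4999, -0.1215, 0.0571]
tcp_rot: [0.116, 0.699, -0.116, 0.696]
contact_force: [0.8, 0.4, -0.6]
opening: 1.004
```

Run:
```python
from h import *
plan([.5003,-.1227,.058],71);s,R=tool();print(s['contact_force'],s['wrist_torque'])
```

```text
t 3.55 pos [ 0.4999 -0.1215  0.0571] yaw 71.11 q [-4.350e-01  1.570e-01  2.084e+00 -2.000e-03  9.040e-01 -1.675e+00] travel [-0.0009 -0.001   0.0008] dr [ 0.0018 -0.0032  0.0011]
[ 0.84016225  0.37080971 -0.56629369] [-0.0028555  -0.04021675 -0.04284757]
```

{"op": "play_rows", "data": {
  "claw": [0, 60, 110, 140, 160, 200, 255, 255, 255, 255],
  "travel": [
    [-0.001, -0.001, 0.001],
    [-0.001, -0.001, 0.001],
    [-0.001, -0.001, 0.001],
    [-0.001, -0.001, 0.001],
    [-0.001, -0.001, 0.001],
    [-0.001, -0.001, 0.001],
    [-0.001, -0.001, 0.001],
    [-0.001, -0.001, 0.001],
    [-0.001, -0.001, 0.001],
    [-0.001, -0.001, 0.001]
  ],
  "dr": [
    [0, 0, 0],
    [0, 0, 0],
    [0, 0, 0],
    [0, 0, 0],
    [0, 0, 0],
    [0, 0, 0],
    [0, 0, 0],
    [0, 0, 0],
    [0, 0, 0],
    [0, 0, 0]
  ],
  "force": 40
}}

```text
time: 4.55
eef_pos: [0.5007, -0.1236, 0.0588]
tcp_rot: [0.115, 0.699, -0.117, 0.697]
contact_force: [-2.5, -3.8, 6.3]
opening: 0.413
```

Run:
```python
from h import *
plan([.5003,-.1227,.058],71);s,R=tool();print(s['contact_force'],s['wrist_torque'],s['opening'])
d=snap('scene','sc1');im=cv2.imread('pics/sc1.png')[200:340,250:410];cv2.imwrite('pics/sc1c.png',cv2.resize(im,None,fx=4,fy=4,interpolation=2))
```

```text
t 4.55 pos [ 0.5007 -0.1236  0.0588] yaw 71.14 q [-0.438  0.156  2.08  -0.003  0.907 -1.677] travel [ 0.0008  0.0007 -0.0007] dr [ 0.0025 -0.0026  0.0024]
[-2.51299973 -3.84840243  6.32021773] [-0.50411385  0.50367543  0.1207134 ] 0.41254282420542243
```

View pics/sc1c.png

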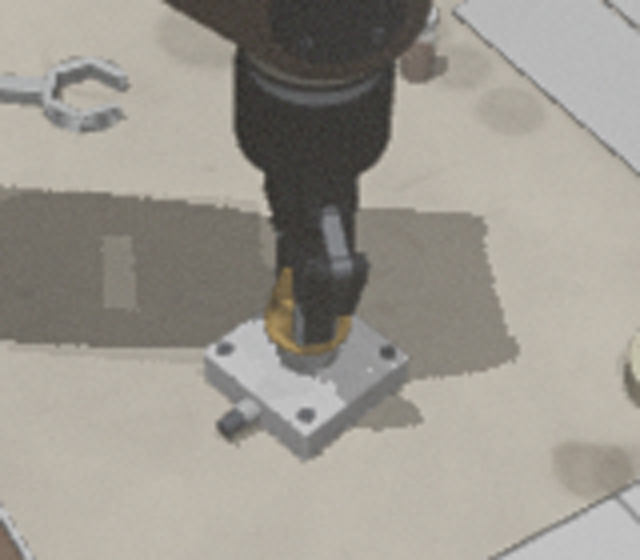

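The nut is gripped across its flats (opening 35 mm). Next I turn it clockwise, staying well short of the 1.0 rad minimum at first.

{"op": "play_rows", "data": {
  "claw": [255, 255, 255, 255, 255, 255, 255, 255, 255, 255, 255, 255, 255, 255, 255],
  "travel": [
    [0, 0, 0],
    [0, 0, 0],
    [0, 0, 0],
    [0, 0, 0],
    [0, 0, 0],
    [0, 0, 0],
    [0, 0, 0],
    [0, 0, 0],
    [0, 0, 0],
    [0, 0, 0],
    [0, 0, 0],
    [0, 0, 0],
    [0, 0, 0],
    [0, 0, 0],
    [0, 0, 0]
  ],
  "dr": [
    [0.05, 0, 0],
    [0.1, 0, 0],
    [0.15, 0, 0],
    [0.2, 0, 0],
    [0.25, 0, 0],
    [0.3, 0, 0],
    [0.35, 0, 0],
    [0.4, 0, 0],
    [0.45, 0, 0],
    [0.5, 0, 0],
    [0.55, 0, 0],
    [0.6, 0, 0],
    [0.65, 0, 0],
    [0.7, 0, 0],
    [0.75, 0, 0]
  ]
}}

```text
time: 6.1
eef_pos: [0.5013, -0.1229, 0.0589]
tcp_rot: [0.364, 0.607, -0.364, 0.606]
contact_force: [1.5, 1.2, 1.1]
opening: 0.413
```

```bash
cat > st.py <<'E'
from h import *
s,R=tool();p=s['eef_pos'];f=s['contact_force'];m=s['wrist_torque']
print('t %.2f yaw %.2f'%(s['time'],yaw(R)),'p',p.round(4),'F',f.round(1),'M',m.round(3),'q6 eff',s['joint_efforts'][5].round(3),'op',s['opening'].round(3))
E
python3 st.py
```

```text
Traceback (most recent call last):
  File "st.py", line 3, in <module>
    print('t %.2f yaw %.2f'%(s['time'],yaw(R)),'p',p.round(4),'F',f.round(1),'M',m.round(3),'q6 eff',s['joint_efforts'][5].round(3),'op',s['opening'].round(3))
                                                                                                                                         ^^^^^^^^^^^^^^^^^^
AttributeError: 'float' object has no attribute 'round'
```

```bash
sed -i "s/s\['opening'\].round(3)/round(s['opening'],3)/" st.py; python3 st.py
```

```text
t 6.10 yaw 28.02 p [ 0.5013 -0.1229  0.0589] F [1.5 1.2 1.1] M [ 0.268 -0.221  0.15 ] q6 eff -0.111 op 0.413
```

{"op": "play_rows", "data": {
  "claw": [255, 255, 255, 255],
  "travel": [
    [0, 0, 0],
    [0, 0, 0],
    [0, 0, 0],
    [0, 0, 0]
  ],
  "dr": [
    [0.05, 0, 0],
    [0.1, 0, 0],
    [0.15, 0, 0],
    [0.2, 0, 0]
  ]
}}

```text
time: 6.5
eef_pos: [0.5017, -0.1228, 0.059]
tcp_rot: [0.423, 0.566, -0.423, 0.566]
contact_force: [-0.5, -1.2, 2.0]
opening: 0.41
```

```bash
python3 st.py
```

```text
t 6.50 yaw 16.45 p [ 0.5017 -0.1228  0.059 ] F [-0.5 -1.2  2. ] M [-0.124 -0.021  0.167] q6 eff -0.113 op 0.41
```

{"op": "play_rows", "data": {
  "claw": [255, 255],
  "travel": [
    [0, 0, 0],
    [0, 0, 0]
  ],
  "dr": [
    [0.02, 0, 0],
    [0.04, 0, 0]
  ]
}}

```text
time: 6.7
eef_pos: [0.5018, -0.1227, 0.0589]
tcp_rot: [0.435, 0.558, -0.435, 0.558]
contact_force: [-1.5, -1.3, 2.3]
opening: 0.406
```

```bash
python3 st.py
```

```text
t 6.70 yaw 14.12 p [ 0.5018 -0.1227  0.0589] F [-1.5 -1.3  2.3] M [-0.142  0.072  0.133] q6 eff 0.05 op 0.406
```

{"op": "play_rows", "data": {
  "claw": [255, 255],
  "travel": [
    [0, 0, 0],
    [0, 0, 0]
  ],
  "dr": [
    [0.025, 0, 0],
    [0.05, 0, 0]
  ]
}}

```text
time: 6.9
eef_pos: [0.5018, -0.1227, 0.0589]
tcp_rot: [0.449, 0.546, -0.449, 0.546]
contact_force: [-0.7, -1.8, 1.8]
opening: 0.412
```

```bash
python3 st.py
```

```text
t 6.90 yaw 11.16 p [ 0.5018 -0.1227  0.0589] F [-0.7 -1.8  1.8] M [-0.127  0.047  0.13 ] q6 eff 0.015 op 0.412
```

{"op": "play_rows", "data": {
  "claw": [255, 255],
  "travel": [
    [0, 0, 0],
    [0, 0, 0]
  ],
  "dr": [
    [0.025, 0, 0],
    [0.05, 0, 0]
  ]
}}

```text
time: 7.1
eef_pos: [0.5019, -0.1227, 0.0589]
tcp_rot: [0.463, 0.534, -0.463, 0.534]
contact_force: [-0.9, -1.2, 2.5]
opening: 0.407
```

```bash
python3 st.py
```

```text
t 7.10 yaw 8.18 p [ 0.5019 -0.1227  0.0589] F [-0.9 -1.2  2.5] M [-0.117  0.066  0.217] q6 eff 0.021 op 0.407
```

{"op": "play_rows", "data": {
  "claw": [255, 255],
  "travel": [
    [0, 0, 0],
    [0, 0, 0]
  ],
  "dr": [
    [0.025, 0, 0],
    [0.05, 0, 0]
  ]
}}

```text
time: 7.3
eef_pos: [0.502, -0.1227, 0.0589]
tcp_rot: [0.477, 0.522, -0.477, 0.522]
contact_force: [-0.7, -0.4, 1.7]
opening: 0.41
```

```bash
python3 st.py
```

```text
t 7.30 yaw 5.19 p [ 0.502  -0.1227  0.0589] F [-0.7 -0.4  1.7] M [-0.197  0.012  0.152] q6 eff 0.023 op 0.41
```

{"op": "play_rows", "data": {
  "claw": [255, 255],
  "travel": [
    [0, -0.0002, 0],
    [0, -0.0003, 0]
  ],
  "dr": [
    [0.025, 0, 0],
    [0.05, 0, 0]
  ]
}}

```text
time: 7.5
eef_pos: [0.502, -0.1227, 0.059]
tcp_rot: [0.491, 0.509, -0.49, 0.51]
contact_force: [0.8, -1.7, 0.3]
opening: 0.406
```

```bash
python3 st.py
```

```text
t 7.50 yaw 2.19 p [ 0.502  -0.1227  0.059 ] F [ 0.8 -1.7  0.3] M [-0.061 -0.193  0.144] q6 eff 0.026 op 0.406
```

{"op": "play_rows", "data": {
  "claw": [255, 255],
  "travel": [
    [0, -0.0002, 0],
    [0, -0.0003, 0]
  ],
  "dr": [
    [0.025, 0, 0],
    [0.05, 0, 0]
  ]
}}

```text
time: 7.7
eef_pos: [0.502, -0.1227, 0.059]
tcp_rot: [0.504, 0.496, -0.503, 0.497]
contact_force: [2.5, -2.4, -0.7]
opening: 0.41
```

```bash
python3 st.py
```

```text
t 7.70 yaw -0.81 p [ 0.502  -0.1227  0.059 ] F [ 2.5 -2.4 -0.7] M [-0.054 -0.335  0.153] q6 eff 0.028 op 0.41
```

Still free-running at about 0.15 N m.

{"op": "play_rows", "data": {
  "claw": [255, 255],
  "travel": [
    [0, 0, 0],
    [0, 0, 0]
  ],
  "dr": [
    [0.025, 0, 0],
    [0.05, 0, 0]
  ]
}}

```text
time: 7.9
eef_pos: [0.5021, -0.1227, 0.0589]
tcp_rot: [0.517, 0.482, -0.515, 0.484]
contact_force: [1.4, -0.8, 0.3]
opening: 0.408
```

```bash
python3 st.py
```

```text
t 7.90 yaw -3.80 p [ 0.5021 -0.1227  0.0589] F [ 1.4 -0.8  0.3] M [-0.045 -0.289  0.164] q6 eff 0.027 op 0.408
```

{"op": "play_rows", "data": {
  "claw": [255, 255],
  "travel": [
    [0, 0, 0],
    [0, 0, 0]
  ],
  "dr": [
    [0.025, 0, 0],
    [0.05, 0, 0]
  ]
}}

```text
time: 8.1
eef_pos: [0.5022, -0.1227, 0.059]
tcp_rot: [0.53, 0.469, -0.528, 0.47]
contact_force: [1.9, -1.2, 0.4]
opening: 0.415
```

```bash
python3 st.py
```

```text
t 8.10 yaw -6.79 p [ 0.5022 -0.1227  0.059 ] F [ 1.9 -1.2  0.4] M [-0.083 -0.278  0.188] q6 eff 0.027 op 0.415
```

{"op": "play_rows", "data": {
  "claw": [255, 255],
  "travel": [
    [0, 0, 0],
    [0, 0, 0]
  ],
  "dr": [
    [0.025, 0, 0],
    [0.05, 0, 0]
  ]
}}

```text
time: 8.3
eef_pos: [0.5023, -0.1227, 0.059]
tcp_rot: [0.542, 0.455, -0.54, 0.456]
contact_force: [1.4, -1.1, 0.3]
opening: 0.409
```

```bash
python3 st.py
```

```text
t 8.30 yaw -9.78 p [ 0.5023 -0.1227  0.059 ] F [ 1.4 -1.1  0.3] M [-0.092 -0.297  0.147] q6 eff 0.027 op 0.409
```

{"op": "play_rows", "data": {
  "claw": [255, 255],
  "travel": [
    [0, 0, 0],
    [0, 0, 0]
  ],
  "dr": [
    [0.025, 0, 0],
    [0.05, 0, 0]
  ]
}}

```text
time: 8.5
eef_pos: [0.5023, -0.1227, 0.0589]
tcp_rot: [0.554, 0.441, -0.551, 0.442]
contact_force: [1.7, -0.8, -0.1]
opening: 0.41
```

```bash
python3 st.py
```

```text
t 8.50 yaw -12.76 p [ 0.5023 -0.1227  0.0589] F [ 1.7 -0.8 -0.1] M [-0.106 -0.27   0.14 ] q6 eff 0.028 op 0.41
```

{"op": "play_rows", "data": {
  "claw": [255, 255],
  "travel": [
    [0, -0.0005, 0],
    [0, -0.0005, 0]
  ],
  "dr": [
    [0.025, 0, 0],
    [0.05, 0, 0]
  ]
}}

```text
time: 8.7
eef_pos: [0.5023, -0.1227, 0.059]
tcp_rot: [0.565, 0.425, -0.562, 0.428]
contact_force: [4.2, -1.2, -1.4]
opening: 0.414
```

```bash
python3 st.py
```

```text
t 8.70 yaw -15.77 p [ 0.5023 -0.1227  0.059 ] F [ 4.2 -1.2 -1.4] M [-0.165 -0.668  0.099] q6 eff 0.03 op 0.414
```

{"op": "play_rows", "data": {
  "claw": [255, 255],
  "travel": [
    [0, 0, 0],
    [0, 0, 0]
  ],
  "dr": [
    [0.025, 0, 0],
    [0.05, 0, 0]
  ]
}}

```text
time: 8.9
eef_pos: [0.5024, -0.1228, 0.059]
tcp_rot: [0.576, 0.411, -0.573, 0.414]
contact_force: [5.1, -0.4, -0.9]
opening: 0.414
```

```bash
python3 st.py
```

```text
t 8.90 yaw -18.68 p [ 0.5024 -0.1228  0.059 ] F [ 5.1 -0.4 -0.9] M [ 0.007 -0.526  0.615] q6 eff 0.527 op 0.414
```

The stop was felt: torque went from 0.15 to 0.6 N m at jaw yaw about -18.7°. I release and back off straight up.

{"op": "play_rows", "data": {
  "claw": [0, 0, 0, 0, 0, 0, 0, 0, 0, 0],
  "travel": [
    [0, 0, 0],
    [0, 0, 0],
    [0, 0, 0],
    [0, 0, 0],
    [-0.01, 0, 0],
    [-0.03, 0, 0],
    [-0.06, 0, 0],
    [-0.1, 0, 0],
    [-0.14, 0, 0],
    [-0.14, 0, 0]
  ],
  "dr": [
    [0, 0, 0],
    [0, 0, 0],
    [0, 0, 0],
    [0, 0, 0],
    [0, 0, 0],
    [0, 0, 0],
    [0, 0, 0],
    [0, 0, 0],
    [0, 0, 0],
    [0, 0, 0]
  ]
}}

```text
time: 9.9
eef_pos: [0.5053, -0.1243, 0.2071]
tcp_rot: [0.578, 0.407, -0.571, 0.418]
contact_force: [-0.1, -0.5, 0.7]
opening: 1.002
```

```bash
python3 st.py
cat >> h.py <<'E'
def rect(d,c,f,z=.078,s=1e4,half=300):
    K=d['K'];M=d['world_to_cam'];src=[];dst=[]
    for x,y in((-.03,-.03),(.03,-.03),(.03,.03),(-.03,.03)):
        q=M@[c[0]+x,c[1]+y,z,1];src.append((K[0,0]*q[0]/-q[2]+K[0,2],K[1,1]*q[1]/q[2]+K[1,2]));dst.append((half-y*s,half-x*s))
    H=cv2.getPerspectiveTransform(np.float32(src),np.float32(dst))
    im=cv2.warpPerspective(cv2.cvtColor(d['img'],cv2.COLOR_RGB2BGR),H,(2*half,2*half),flags=cv2.INTER_CUBIC);cv2.imwrite('pics/'+f+'.png',im);return im
E
python3 - <<'E'
from h import *
d=snap('wrist','wrist3');rect(d,(.5003,-.1227),'nutrect3')
plan([.4325,.1937,.15],53.6)
E
```

```text
t 9.90 yaw -18.67 p [ 0.5053 -0.1243  0.2071] F [-0.1 -0.5  0.7] M [-0.053  0.013 -0.04 ] q6 eff -0.001 op 1.002
t 9.95 pos [ 0.5037 -0.1236  0.2038] yaw -18.68 q [-0.437 -0.044  1.992  0.002  1.18  -0.112] travel [ 0.0515 -0.1698 -0.2778] dr [-1.2614  0.0087 -0.0122]
```

View pics/nutrect3.png

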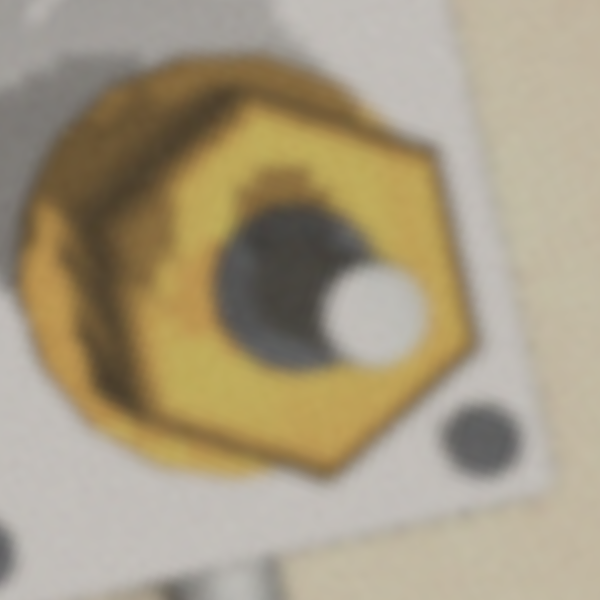

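The picture shows the nut's flats at about 41.3° + 60k. Corners are at (437,150), (475,347), (330,475) and (140,408), which agrees with the jaw yaw. Combining the two views cancels the camera-mount bias and puts the axis at (0.502, -0.123). Next is the wrench.

Run:
```python
from h import *
plan([.4341,.1933,.12],53.6)
d=np.load('pics/top0.npz');P=pts(d)
for n,(u,v) in dict(bottle=(426,292),tape=(383,182),vial=(279,187)).items(): print(n,P[v-2:v+3,u-2:u+3].reshape(-1,3).mean(0).round(3))
```

```text
t 9.95 pos [ 0.5037 -0.1236  0.2038] yaw -18.68 q [-0.437 -0.044  1.992  0.002  1.18  -0.112] travel [ 0.0815 -0.1686 -0.2779] dr [-1.2614  0.0087 -0.0122]
bottle [ 0.425 -0.302  0.063]
tape [ 0.715 -0.213  0.005]
vial [0.698 0.054 0.053]
```

{"op": "play_rows", "data": {
  "claw": [0, 0, 0, 0, 0, 0, 0, 0, 0, 0, 0, 0, 0],
  "travel": [
    [0, -0.0169, -0.0278],
    [0, -0.034, -0.056],
    [0, -0.051, -0.083],
    [0, -0.067, -0.111],
    [0, -0.084, -0.139],
    [0, -0.101, -0.167],
    [0.01, -0.118, -0.195],
    [0.03, -0.135, -0.222],
    [0.05, -0.152, -0.25],
    [0.07, -0.1686, -0.278],
    [0.0815, -0.1686, -0.278],
    [0.0815, -0.1686, -0.278],
    [0.0815, -0.1686, -0.278]
  ],
  "dr": [
    [-0.12, 0, 0],
    [-0.24, 0, 0],
    [-0.36, 0, 0],
    [-0.48, 0, 0],
    [-0.6, 0, 0],
    [-0.72, 0, 0],
    [-0.84, 0, 0],
    [-0.96, 0, 0],
    [-1.08, 0, 0],
    [-1.2, 0, 0],
    [-1.2614, 0.0087, -0.0122],
    [-1.2614, 0.0087, -0.0122],
    [-1.2614, 0.0087, -0.0122]
  ]
}}

```text
time: 11.25
eef_pos: [0.4337, 0.1931, 0.1195]
tcp_rot: [0.221, 0.672, -0.222, 0.671]
contact_force: [-0.5, 0.8, 1.1]
opening: 0.998
```

```bash
python3 st.py
python3 - <<'E'
from h import *
d=snap('wrist','wrist4')
plan([.4341,.1933,.12],53.6)
P=pts(d);Q=P.reshape(-1,3);W=Q[(Q[:,2]>.009)&(Q[:,2]<.02)&(np.hypot(Q[:,0]-.45,Q[:,1]-.18)<.12)];print(len(W))
m=W.mean(0)[:2];dd=np.array([.805,-.593]);pr=(W[:,:2]-m)@dd;h=W[(pr<pr.min()+.11)&(pr>pr.min()+.012)][:,:2];mm=h.mean(0);v=np.linalg.svd(h-mm)[2][0];v*=np.sign(v[0]);e=(W[:,:2]-mm)@v
print(np.degrees(np.arctan2(v[1],v[0])),'len',e.max()-e.min(),'ctr',mm+v*(e.min()+.1495),'grip',mm+v*(e.min()+.0645))
E
```

```text
t 11.25 yaw 53.51 p [0.4337 0.1931 0.1195] F [-0.5  0.8  1.1] M [-0.014  0.033 -0.006] q6 eff -0.012 op 0.998
t 11.3 pos [0.4343 0.193  0.1202] yaw 53.49 q [ 0.204 -0.034  2.148 -0.     1.027 -0.729] travel [ 0.0002  0.0001 -0.0003] dr [-0.002   0.0002 -0.    ]
4191
-36.23402024134858 len 0.17755253154222242 ctr [0.50111077 0.14396727] grip [0.43254896 0.19420947]
```

View pics/wrist4.png

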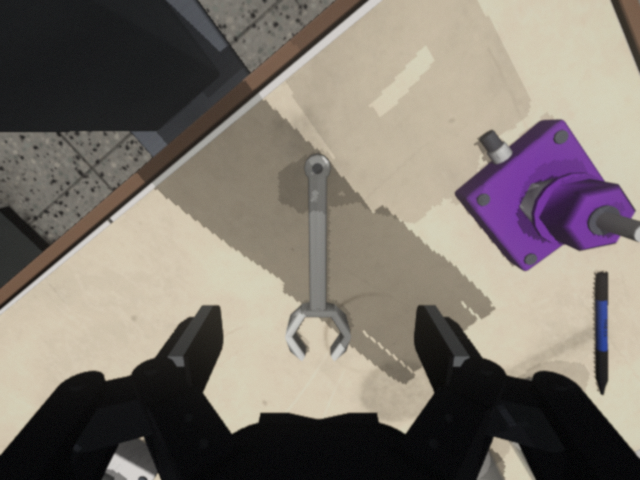

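The wrench handle runs from (317,165) to the ring at (318,330), centred between the fingers. The two measurements agree within 0.3 mm, so I descend and grip.

{"op": "play_rows", "data": {
  "claw": [0, 0, 0, 0, 0, 0, 100, 160, 200, 255, 255, 255, 255, 255],
  "travel": [
    [0.04, 0, 0],
    [0.075, 0, 0],
    [0.1, 0, 0],
    [0.112, 0, 0],
    [0.1165, 0, 0],
    [0.1165, 0, 0],
    [0.1165, 0, 0],
    [0.1165, 0, 0],
    [0.1165, 0, 0],
    [0.1165, 0, 0],
    [0.1165, 0, 0],
    [0.1165, 0, 0],
    [0.1165, 0, 0],
    [0.1165, 0, 0]
  ],
  "dr": [
    [0, 0, 0],
    [0, 0, 0],
    [0, 0, 0],
    [0, 0, 0],
    [0, 0, 0],
    [0, 0, 0],
    [0, 0, 0],
    [0, 0, 0],
    [0, 0, 0],
    [0, 0, 0],
    [0, 0, 0],
    [0, 0, 0],
    [0, 0, 0],
    [0, 0, 0]
  ],
  "force": 90
}}

```text
time: 12.7
eef_pos: [0.4345, 0.193, 0.0044]
tcp_rot: [0.221, 0.671, -0.222, 0.672]
contact_force: [-3.1, -0.4, 6.2]
opening: 0.131
```

```bash
python3 st.py
python3 - <<'E'
from h import *
plan([.4341,.1933,.16],53.6)
E
```

```text
t 12.70 yaw 53.49 p [0.4345 0.193  0.0044] F [-3.1 -0.4  6.2] M [-0.103  0.336 -0.028] q6 eff -0.039 op 0.131
t 12.7 pos [0.4345 0.193  0.0044] yaw 53.49 q [ 0.204  0.177  2.188 -0.     0.777 -0.729] travel [-1.556e-01 -1.000e-04 -5.000e-04] dr [-0.0019  0.0002  0.0002]
```

{"op": "play_rows", "data": {
  "claw": [255, 255, 255, 255, 255, 255, 255],
  "travel": [
    [-0.01, 0, 0],
    [-0.04, 0, 0],
    [-0.08, 0, 0],
    [-0.12, 0, 0],
    [-0.155, 0, 0],
    [-0.155, 0, 0],
    [-0.155, 0, 0]
  ],
  "dr": [
    [0, 0, 0],
    [0, 0, 0],
    [0, 0, 0],
    [0, 0, 0],
    [0, 0, 0],
    [0, 0, 0],
    [0, 0, 0]
  ]
}}

```text
time: 13.4
eef_pos: [0.4343, 0.1931, 0.1596]
tcp_rot: [0.222, 0.671, -0.221, 0.672]
contact_force: [-0.1, 0.1, -2.9]
opening: 0.127
```

```bash
python3 st.py
python3 - <<'E'
from h import *
d=snap('wrist','wrist5');snap('scene','sc5')
im=cv2.imread('pics/sc5.png')[90:340,170:430];cv2.imwrite('pics/sc5c.png',cv2.resize(im,None,fx=2.3,fy=2.3,interpolation=2))
E
```

```text
t 13.40 yaw 53.50 p [0.4343 0.1931 0.1596] F [-0.1  0.1 -2.9] M [-0.002  0.056 -0.036] q6 eff -0.002 op 0.127
```

View pics/wrist5.png

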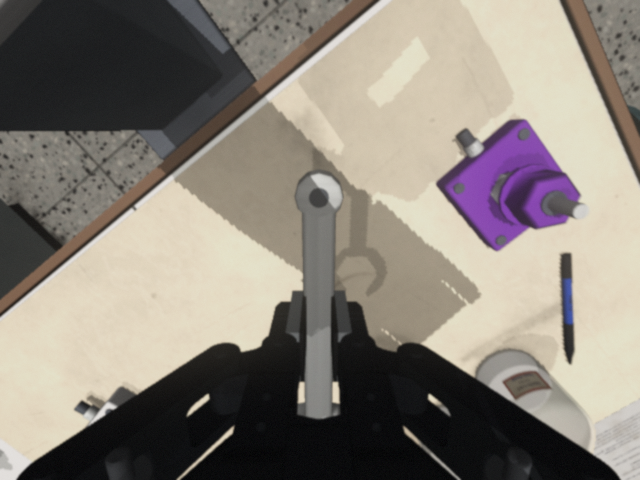

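View pics/sc5c.png

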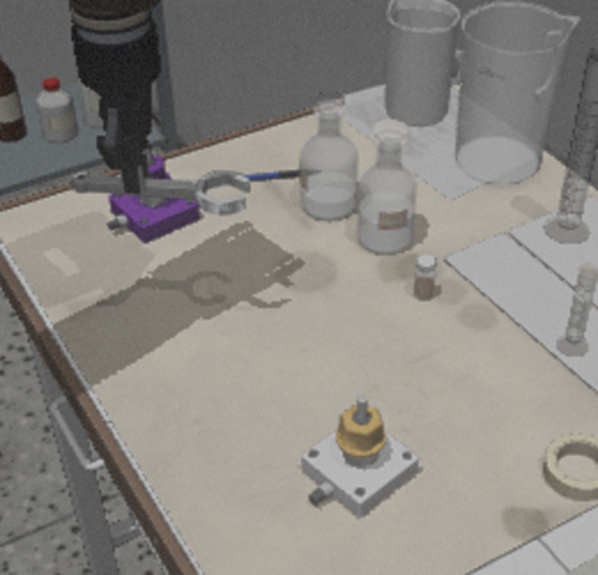

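Run:
```python
from h import *
plan([.4854,-.0401,.16],11.3)
d=np.load('pics/sc5.npz');P=pts(d);Q=P.reshape(-1,3)
h=np.array([np.cos(np.radians(-36.3)),np.sin(np.radians(-36.3))]);n=np.array([-h[1],h[0]])
r=Q[:,:2]-[.4343,.1931];u=r@h;w=r@n
m=(abs(w)<.035)&(Q[:,2]>.12)&(Q[:,2]<.2)
for lo,hi in((-.065,-.04),(.03,.05),(.055,.07),(.07,.1),(.1,.115)):
    k=m&(u>lo)&(u<hi);print(lo,k.sum(),np.percentile(Q[k,2],[5,50,90]).round(4) if k.sum() else '',w[k].min().round(4) if k.sum() else '',w[k].max().round(4) if k.sum() else '')
print(u[m].min(),u[m].max())
```

```text
t 13.5 pos [0.4328 0.1927 0.1571] yaw 53.49 q [ 0.204 -0.087  2.123 -0.     1.11  -0.729] travel [-0.0029 -0.1558  0.1808] dr [ 0.7364 -0.0015  0.0044]
-0.065 87 [0.1563 0.1668 0.1691] -0.0128 0.0072
0.03 69 [0.1563 0.1658 0.1686] -0.0114 0.005
0.055 79 [0.1548 0.1665 0.1685] -0.0232 0.0192
0.07 179 [0.1548 0.1635 0.1677] -0.0343 0.0277
0.1 71 [0.1544 0.1634 0.168 ] -0.029 0.0177
-0.06565556583200864 0.7362422506471556
```

{"op": "play_rows", "data": {
  "claw": [255, 255, 255, 255, 255, 255, 255, 255, 255, 255, 255, 255],
  "travel": [
    [0, -0.02, 0.023],
    [0, -0.04, 0.046],
    [0, -0.06, 0.069],
    [0, -0.08, 0.092],
    [0, -0.1, 0.115],
    [-0.001, -0.12, 0.139],
    [-0.002, -0.14, 0.162],
    [-0.003, -0.15, 0.175],
    [-0.003, -0.156, 0.181],
    [-0.003, -0.156, 0.181],
    [-0.003, -0.156, 0.181],
    [-0.003, -0.156, 0.181]
  ],
  "dr": [
    [0.09, 0, 0],
    [0.18, 0, 0],
    [0.27, 0, 0],
    [0.36, 0, 0],
    [0.45, 0, 0],
    [0.54, 0, 0],
    [0.63, 0, 0],
    [0.7, 0, 0],
    [0.736, -0.001, 0.004],
    [0.736, -0.001, 0.004],
    [0.736, -0.001, 0.004],
    [0.736, -0.001, 0.004]
  ]
}}

```text
time: 14.7
eef_pos: [0.4848, -0.0393, 0.1594]
tcp_rot: [0.448, 0.548, -0.448, 0.547]
contact_force: [0.6, -0.1, -2.2]
opening: 0.126
```

```bash
python3 st.py
python3 - <<'E'
from h import *
plan([.4854,-.0401,.11],11.3)
for n in('wrist','scene','top'): snap(n,n+'6')
im=cv2.imread('pics/scene6.png')[200:320,270:390];im=cv2.resize(im,(390,390),interpolation=2)
t=cv2.convertScaleAbs(cv2.imread('pics/top6.png'),alpha=1.6)[220:310,305:395];cv2.imwrite('pics/c6.png',np.hstack([im,cv2.resize(t,(390,390),interpolation=2)]))
E
```

```text
t 14.70 yaw 11.42 p [ 0.4848 -0.0393  0.1594] F [ 0.6 -0.1 -2.2] M [ 0.057  0.058 -0.001] q6 eff -0.001 op 0.126
t 14.7 pos [ 0.4848 -0.0393  0.1594] yaw 11.42 q [-0.29  -0.061  2.094  0.     1.111 -0.489] travel [0.0494 0.0005 0.0009] dr [ 0.0021 -0.0012  0.0017]
```

View pics/c6.png

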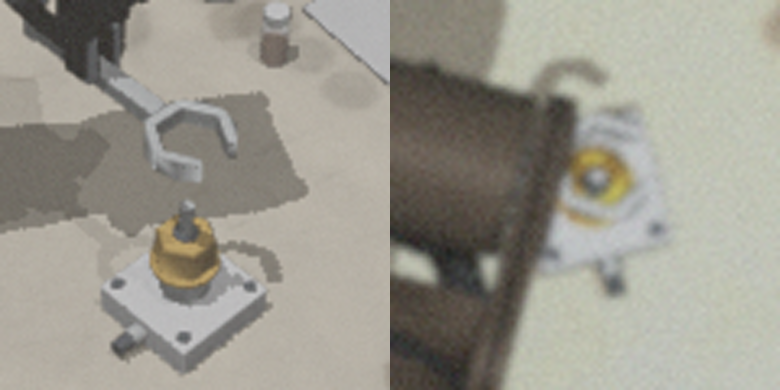

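View pics/wrist6.png

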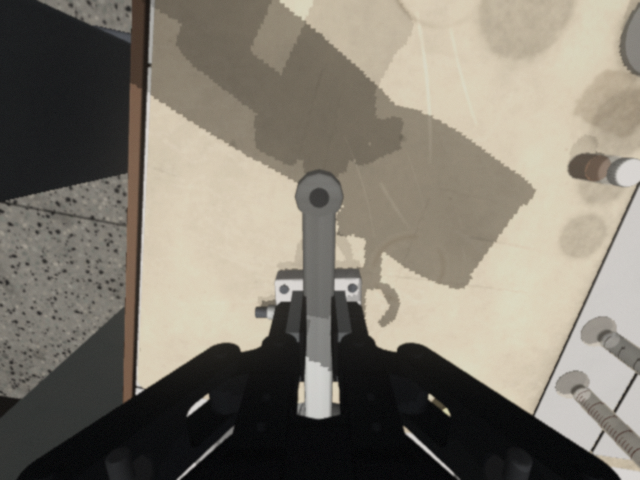

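The ring hangs above the nut: scene crop ring about (190,140), tube tip (187,207). I descend around the tube to just above the nut.

{"op": "play_rows", "data": {
  "claw": [255, 255, 255, 255, 255, 255],
  "travel": [
    [0.02, 0.0005, 0.001],
    [0.045, 0.0005, 0.001],
    [0.06, 0.0005, 0.001],
    [0.068, 0.0005, 0.001],
    [0.068, 0.0005, 0.001],
    [0.068, 0.0005, 0.001]
  ],
  "dr": [
    [0.002, -0.001, 0.002],
    [0.002, -0.001, 0.002],
    [0.002, -0.001, 0.002],
    [0.002, -0.001, 0.002],
    [0.002, -0.001, 0.002],
    [0.002, -0.001, 0.002]
  ]
}}

```text
time: 15.45
eef_pos: [0.4865, -0.0405, 0.0928]
tcp_rot: [0.449, 0.546, -0.448, 0.548]
contact_force: [0.3, 0.3, -2.3]
opening: 0.13
```

```bash
python3 st.py
python3 - <<'E'
from h import *
plan([.4854,-.0401,.0584],11.3)
for n in('scene','top'): snap(n,n+'7')
im=cv2.imread('pics/scene7.png')[230:320,280:370];im=cv2.resize(im,(390,390),interpolation=2)
t=cv2.convertScaleAbs(cv2.imread('pics/top7.png'),alpha=1.6)[235:285,325:375];cv2.imwrite('pics/c7.png',np.hstack([im,cv2.resize(t,(390,390),interpolation=2)]))
E
```

```text
t 15.45 yaw 11.31 p [ 0.4865 -0.0405  0.0928] F [ 0.3  0.3 -2.3] M [ 0.066 -0.045  0.004] q6 eff 0.0 op 0.13
t 15.45 pos [ 0.4865 -0.0405  0.0928] yaw 11.31 q [-0.291  0.037  2.135  0.     0.967 -0.489] travel [ 0.0344 -0.0011 -0.0006] dr [ 0.0002  0.0012 -0.0026]
```

View pics/c7.png

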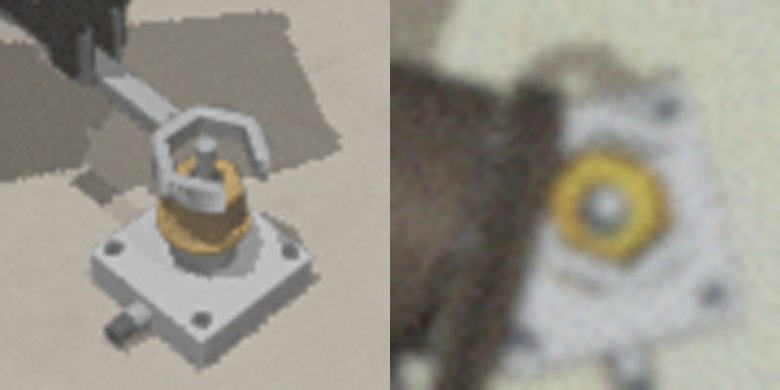

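{"op": "play_rows", "data": {
  "claw": [255, 255, 255, 255, 255],
  "travel": [
    [0.005, -0.001, -0.0006],
    [0.009, -0.001, -0.0006],
    [0.012, -0.001, -0.0006],
    [0.014, -0.001, -0.0006],
    [0.014, -0.001, -0.0006]
  ],
  "dr": [
    [0, 0.001, -0.003],
    [0, 0.001, -0.003],
    [0, 0.001, -0.003],
    [0, 0.001, -0.003],
    [0, 0.001, -0.003]
  ]
}}

```text
time: 16.05
eef_pos: [0.4856, -0.0401, 0.079]
tcp_rot: [0.448, 0.547, -0.448, 0.547]
contact_force: [-0.2, 0.9, -1.4]
opening: 0.129
```

```bash
python3 st.py
python3 - <<'E'
from h import *
plan([.4854,-.0401,.0584],11.3)
E
```

```text
t 16.05 yaw 11.29 p [ 0.4856 -0.0401  0.079 ] F [-0.2  0.9 -1.4] M [ 0.119  0.015 -0.037] q6 eff -0.021 op 0.129
t 16.05 pos [ 0.4856 -0.0401  0.079 ] yaw 11.29 q [-0.291  0.06   2.142 -0.     0.94  -0.488] travel [ 0.0206 -0.0002 -0.    ] dr [-0.0001  0.0001  0.0001]
```

{"op": "play_rows", "data": {
  "claw": [255, 255, 255, 255],
  "travel": [
    [0.002, 0, 0],
    [0.004, 0, 0],
    [0.006, 0, 0],
    [0.006, 0, 0]
  ],
  "dr": [
    [0, 0, 0],
    [0, 0, 0],
    [0, 0, 0],
    [0, 0, 0]
  ]
}}

```text
time: 16.45
eef_pos: [0.4865, -0.0394, 0.0746]
tcp_rot: [0.449, 0.547, -0.448, 0.547]
contact_force: [-4.5, 6.4, 8.7]
opening: 0.13
```

```bash
python3 st.py
```

```text
t 16.45 yaw 11.27 p [ 0.4865 -0.0394  0.0746] F [-4.5  6.4  8.7] M [ 0.348  0.511 -0.165] q6 eff -0.163 op 0.13
```

{"op": "play_rows", "data": {
  "claw": [255, 255, 255, 255],
  "travel": [
    [0, -0.0013, -0.0009],
    [0.001, -0.0013, -0.0009],
    [0.003, -0.0013, -0.0009],
    [0.003, -0.0013, -0.0009]
  ],
  "dr": [
    [0, 0, 0],
    [0, 0, 0],
    [0, 0, 0],
    [0, 0, 0]
  ]
}}

```text
time: 16.85
eef_pos: [0.4846, -0.0389, 0.0708]
tcp_rot: [0.449, 0.547, -0.448, 0.547]
contact_force: [1.1, 0.2, -2.7]
opening: 0.127
```

```bash
python3 st.py
```

```text
t 16.85 yaw 11.28 p [ 0.4846 -0.0389  0.0708] F [ 1.1  0.2 -2.7] M [ 0.126 -0.086  0.056] q6 eff 0.055 op 0.127
```

It slipped over the hexagon with no side load. I continue down to the flange.

{"op": "play_rows", "data": {
  "claw": [255, 255, 255, 255, 255, 255],
  "travel": [
    [0.003, 0, 0],
    [0.006, 0, 0],
    [0.009, 0, 0],
    [0.0115, 0, 0],
    [0.012, 0, 0],
    [0.012, 0, 0]
  ],
  "dr": [
    [0, 0, 0],
    [0, 0, 0],
    [0, 0, 0],
    [0, 0, 0],
    [0, 0, 0],
    [0, 0, 0]
  ]
}}

```text
time: 17.45
eef_pos: [0.4845, -0.0389, 0.0587]
tcp_rot: [0.449, 0.547, -0.448, 0.546]
contact_force: [-1.1, 0.6, -3.1]
opening: 0.129
```

```bash
python3 st.py;python3 - <<'E'
from h import *
for n in('scene','top'): snap(n,n+'8')
im=cv2.imread('pics/scene8.png')[230:320,280:370];im=cv2.resize(im,(390,390),interpolation=2)
t=cv2.convertScaleAbs(cv2.imread('pics/top8.png'),alpha=1.6)[235:285,325:375];cv2.imwrite('pics/c8.png',np.hstack([im,cv2.resize(t,(390,390),interpolation=2)]))
E
```

```text
t 17.45 yaw 11.28 p [ 0.4845 -0.0389  0.0587] F [-1.1  0.6 -3.1] M [ 0.073 -0.012  0.082] q6 eff 0.031 op 0.129
```

View pics/c8.png

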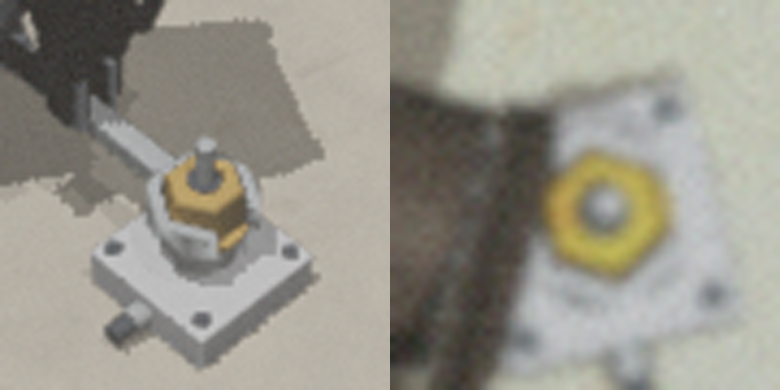

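The ring is seated around the nut with the underside at about 54 mm. I turn about the ring centre, first taking up the play.

{"op": "play_rows", "data": {
  "claw": [255, 255, 255],
  "travel": [
    [0, 0.0017, 0],
    [0, 0.0034, 0.0001],
    [0, 0.0051, 0.0002]
  ],
  "dr": [
    [0.02, 0, 0],
    [0.04, 0, 0],
    [0.06, 0, 0]
  ]
}}

```text
time: 17.85
eef_pos: [0.4899, -0.0377, 0.0589]
tcp_rot: [0.466, 0.533, -0.465, 0.532]
contact_force: [1.7, 3.7, -2.3]
opening: 0.13
```

```bash
python3 st.py
```

```text
t 17.85 yaw 7.74 p [ 0.4899 -0.0377  0.0589] F [ 1.7  3.7 -2.3] M [ 0.472 -0.141  0.186] q6 eff 0.053 op 0.13
```

```bash
cat >> st.py <<'E'
r=p[:2]-[.5015,-.1225];T=m[2]+r[0]*f[1]-r[1]*f[0]
print('T about axis %.3f'%T,'handle ang %.1f r %.4f'%(np.degrees(np.arctan2(r[1],r[0])),np.hypot(*r)))
E
python3 st.py
```

```text
t 17.85 yaw 7.74 p [ 0.4899 -0.0377  0.0589] F [ 1.7  3.7 -2.3] M [ 0.472 -0.141  0.186] q6 eff 0.053 op 0.13
T about axis -0.002 handle ang 97.8 r 0.0856
```

{"op": "play_rows", "data": {
  "claw": [255, 255],
  "travel": [
    [0, 0.0013, -0.0003],
    [0, 0.0026, -0.0003]
  ],
  "dr": [
    [0.015, 0, 0],
    [0.03, 0, 0]
  ]
}}

```text
time: 18.05
eef_pos: [0.4924, -0.0372, 0.0588]
tcp_rot: [0.473, 0.526, -0.473, 0.525]
contact_force: [0.7, 0.4, -2.3]
opening: 0.129
```

```bash
python3 st.py
```

```text
t 18.05 yaw 5.99 p [ 0.4924 -0.0372  0.0588] F [ 0.7  0.4 -2.3] M [ 0.065 -0.008  0.187] q6 eff 0.182 op 0.129
T about axis 0.122 handle ang 96.1 r 0.0858
```

{"op": "play_rows", "data": {
  "claw": [255, 255],
  "travel": [
    [0, 0.0013, 0],
    [0, 0.0026, 0]
  ],
  "dr": [
    [0.015, 0, 0],
    [0.03, 0, 0]
  ]
}}

```text
time: 18.25
eef_pos: [0.4945, -0.0369, 0.0586]
tcp_rot: [0.481, 0.519, -0.481, 0.518]
contact_force: [-1.5, 0.9, -1.7]
opening: 0.131
```

```bash
python3 st.py
```

```text
t 18.25 yaw 4.29 p [ 0.4945 -0.0369  0.0586] F [-1.5  0.9 -1.7] M [0.119 0.205 0.467] q6 eff 0.373 op 0.131
T about axis 0.589 handle ang 94.7 r 0.0859
```

Contact is made and driving at about 0.6 N m. I do the first half of the flat.

{"op": "play_rows", "data": {
  "claw": [255, 255, 255, 255, 255, 255, 255, 255, 255, 255],
  "travel": [
    [0, 0.0043, 0.0001],
    [0, 0.0085, 0.0004],
    [0, 0.0128, 0.001],
    [0, 0.017, 0.0017],
    [0, 0.0212, 0.0027],
    [0, 0.0253, 0.0038],
    [0, 0.0293, 0.0052],
    [0, 0.0333, 0.0067],
    [0, 0.0372, 0.0085],
    [0, 0.041, 0.0105]
  ],
  "dr": [
    [0.05, 0, 0],
    [0.1, 0, 0],
    [0.15, 0, 0],
    [0.2, 0, 0],
    [0.25, 0, 0],
    [0.3, 0, 0],
    [0.35, 0, 0],
    [0.4, 0, 0],
    [0.45, 0, 0],
    [0.5, 0, 0]
  ]
}}

```text
time: 19.25
eef_pos: [0.5367, -0.0438, 0.0586]
tcp_rot: [-0.594, -0.384, 0.595, -0.382]
contact_force: [0.6, 3.0, -2.0]
opening: 0.128
```

```bash
python3 st.py
```

```text
t 19.25 yaw -24.41 p [ 0.5367 -0.0438  0.0586] F [ 0.6  3.  -2. ] M [ 0.52  -0.175  0.666] q6 eff 0.373 op 0.128
T about axis 0.724 handle ang 65.9 r 0.0862
```

{"op": "play_rows", "data": {
  "claw": [255, 255, 255, 255, 255, 255, 255, 255, 255, 255, 255],
  "travel": [
    [0, 0.0043, 0.0001],
    [0, 0.0085, 0.0004],
    [0, 0.0128, 0.001],
    [0, 0.017, 0.0017],
    [0, 0.0212, 0.0027],
    [0, 0.0253, 0.0038],
    [0, 0.0293, 0.0052],
    [0, 0.0333, 0.0067],
    [0, 0.0372, 0.0085],
    [0, 0.041, 0.0105],
    [0, 0.041, 0.0105]
  ],
  "dr": [
    [0.05, 0, 0],
    [0.1, 0, 0],
    [0.15, 0, 0],
    [0.2, 0, 0],
    [0.25, 0, 0],
    [0.3, 0, 0],
    [0.35, 0, 0],
    [0.4, 0, 0],
    [0.45, 0, 0],
    [0.5, 0, 0],
    [0.5, 0, 0]
  ]
}}

```text
time: 20.35
eef_pos: [0.5712, -0.0706, 0.0589]
tcp_rot: [0.672, 0.224, -0.67, 0.224]
contact_force: [3.3, 1.4, -2.6]
opening: 0.129
```

```bash
python3 st.py;python3 - <<'E'
from h import *
for n in('scene','top'): d=snap(n,n+'9'); rect(d,(.502,-.123),n+'r9')
d=np.load('pics/top8.npz');rect(d,(.502,-.123),'topr8')
a=[cv2.resize(cv2.convertScaleAbs(cv2.imread('pics/%s.png'%k),alpha=b),(390,390)) for k,b in(('topr8',1.6),('topr9',1.6))];cv2.imwrite('pics/c9.png',np.hstack(a))
E
```

```text
t 20.35 yaw -53.07 p [ 0.5712 -0.0706  0.0589] F [ 3.3  1.4 -2.6] M [ 0.336 -0.683  0.414] q6 eff 0.569 op 0.129
T about axis 0.339 handle ang 36.7 r 0.0869
```

View pics/c9.png

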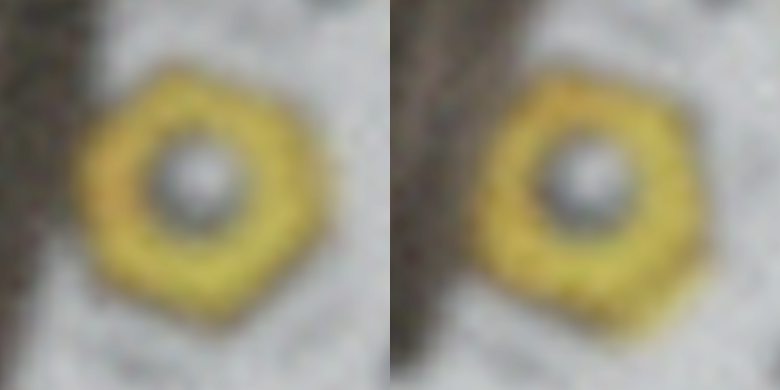

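View pics/scener9.png

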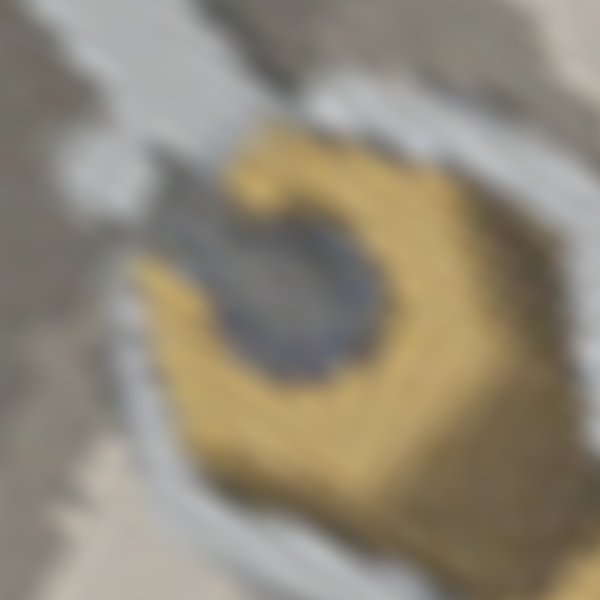

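{"op": "play_rows", "data": {
  "claw": [255, 255, 255],
  "travel": [
    [0, 0.0013, 0],
    [0, 0.0026, 0.0001],
    [0, 0.0026, 0.0001]
  ],
  "dr": [
    [0.015, 0, 0],
    [0.03, 0, 0],
    [0.03, 0, 0]
  ]
}}

```text
time: 20.75
eef_pos: [0.5726, -0.0725, 0.059]
tcp_rot: [0.675, 0.214, -0.673, 0.214]
contact_force: [3.2, 2.4, -2.5]
opening: 0.132
```

```bash
python3 st.py
```

```text
t 20.75 yaw -54.75 p [ 0.5726 -0.0725  0.059 ] F [ 3.2  2.4 -2.5] M [ 0.446 -0.521  0.501] q6 eff 0.559 op 0.132
T about axis 0.511 handle ang 35.1 r 0.0869
```

{"op": "play_rows", "data": {
  "claw": [255, 255, 255, 255],
  "travel": [
    [0, -0.0026, -0.0001],
    [0, -0.0052, -0.0002],
    [0, -0.0077, -0.0002],
    [0, -0.0077, -0.0002]
  ],
  "dr": [
    [-0.03, 0, 0],
    [-0.06, 0, 0],
    [-0.09, 0, 0],
    [-0.09, 0, 0]
  ]
}}

```text
time: 21.15
eef_pos: [0.568, -0.0664, 0.059]
tcp_rot: [0.664, 0.244, -0.663, 0.245]
contact_force: [1.5, -2.4, -2.6]
opening: 0.131
```

```bash
python3 st.py
```

```text
t 21.15 yaw -49.52 p [ 0.568  -0.0664  0.059 ] F [ 1.5 -2.4 -2.6] M [-0.406 -0.316  0.282] q6 eff 0.197 op 0.131
T about axis 0.038 handle ang 40.1 r 0.0869
```

{"op": "play_rows", "data": {
  "claw": [255, 255, 255, 255, 255],
  "travel": [
    [-0.004, 0.0003, 0],
    [-0.01, 0.0003, 0],
    [-0.018, 0.0003, 0],
    [-0.026, 0.0003, 0],
    [-0.032, 0.0003, 0]
  ],
  "dr": [
    [0, 0, 0],
    [0, 0, 0],
    [0, 0, 0],
    [0, 0, 0],
    [0, 0, 0]
  ]
}}

```text
time: 21.65
eef_pos: [0.5676, -0.0663, 0.0918]
tcp_rot: [0.664, 0.244, -0.663, 0.244]
contact_force: [-0.8, -0.3, -1.1]
opening: 0.128
```

```bash
python3 st.py
python3 - <<'E'
from h import *
plan([.5695,-.0663,.165])
E
```

```text
t 21.65 yaw -49.57 p [ 0.5676 -0.0663  0.0918] F [-0.8 -0.3 -1.1] M [ 0.01  -0.043  0.004] q6 eff 0.002 op 0.128
T about axis 0.031 handle ang 40.4 r 0.0868
t 21.65 pos [ 0.5676 -0.0663  0.0918] yaw -49.57 q [-2.940e-01  2.170e-01  1.936e+00  1.000e-03  9.880e-01  5.700e-01] travel [-0.0732  0.0012 -0.0015] dr [-0.     -0.0012  0.    ]
```

Wrench is free of the nut. I lift clear and look before carrying it away.

{"op": "play_rows", "data": {
  "claw": [255, 255, 255, 255, 255],
  "travel": [
    [-0.02, 0, 0],
    [-0.05, 0, 0],
    [-0.075, 0, 0],
    [-0.075, 0, 0],
    [-0.075, 0, 0]
  ],
  "dr": [
    [0, 0, 0],
    [0, 0, 0],
    [0, 0, 0],
    [0, 0, 0],
    [0, 0, 0]
  ]
}}

```text
time: 22.15
eef_pos: [0.5672, -0.0661, 0.1668]
tcp_rot: [0.664, 0.244, -0.663, 0.244]
contact_force: [-0.2, 0.8, -2.8]
opening: 0.126
```

```bash
python3 st.py
python3 - <<'E'
from h import *
plan([.44,.19,.165],45)
E
```

```text
t 22.15 yaw -49.59 p [ 0.5672 -0.0661  0.1668] F [-0.2  0.8 -2.8] M [ 0.076 -0.053 -0.013] q6 eff 0.0 op 0.126
T about axis 0.049 handle ang 40.6 r 0.0865
t 22.15 pos [ 0.5672 -0.0661  0.1668] yaw -49.59 q [-2.940e-01  1.210e-01  1.893e+00  1.000e-03  1.127e+00  5.710e-01] travel [ 0.002  -0.2775 -0.0692] dr [-1.6509e+00 -1.3000e-03 -8.0000e-04]
```

{"op": "play_rows", "data": {
  "claw": [255, 255, 255, 255, 255, 255, 255, 255, 255, 255, 255, 255, 255, 255, 255, 255, 255],
  "travel": [
    [0, -0.02, -0.005],
    [0, -0.04, -0.01],
    [0, -0.06, -0.015],
    [0, -0.08, -0.02],
    [0, -0.1, -0.025],
    [0, -0.12, -0.03],
    [0, -0.14, -0.035],
    [0, -0.16, -0.04],
    [0, -0.18, -0.045],
    [0, -0.2, -0.05],
    [0, -0.22, -0.055],
    [0, -0.24, -0.06],
    [0, -0.26, -0.065],
    [0, -0.277, -0.069],
    [0, -0.277, -0.069],
    [0, -0.277, -0.069],
    [0, -0.277, -0.069]
  ],
  "dr": [
    [-0.12, 0, 0],
    [-0.24, 0, 0],
    [-0.36, 0, 0],
    [-0.48, 0, 0],
    [-0.6, 0, 0],
    [-0.72, 0, 0],
    [-0.84, 0, 0],
    [-0.96, 0, 0],
    [-1.08, 0, 0],
    [-1.2, 0, 0],
    [-1.32, 0, 0],
    [-1.44, 0, 0],
    [-1.56, 0, 0],
    [-1.65, -0.001, -0.001],
    [-1.65, -0.001, -0.001],
    [-1.65, -0.001, -0.001],
    [-1.65, -0.001, -0.001]
  ]
}}

```text
time: 23.85
eef_pos: [0.4398, 0.1889, 0.1659]
tcp_rot: [0.271, 0.654, -0.272, 0.652]
contact_force: [0.5, 0.3, -2.5]
opening: 0.128
```

```bash
python3 st.py
python3 - <<'E'
from h import *
plan([.44,.19,.0055],45)
E
```

```text
t 23.85 yaw 44.86 p [0.4398 0.1889 0.1659] F [ 0.5  0.3 -2.5] M [0.074 0.021 0.005] q6 eff 0.003 op 0.128
T about axis -0.164 handle ang 101.2 r 0.3174
t 23.85 pos [0.4398 0.1889 0.1659] yaw 44.86 q [ 0.193 -0.088  2.106 -0.     1.125 -0.59 ] travel [ 0.1604  0.0012 -0.0005] dr [-0.0024 -0.0012  0.0018]
```

Lower it to the bench.

{"op": "play_rows", "data": {
  "claw": [255, 255, 255, 255, 255, 255, 255, 255],
  "travel": [
    [0.04, 0, 0],
    [0.08, 0, 0],
    [0.12, 0, 0],
    [0.14, 0, 0],
    [0.15, 0, 0],
    [0.156, 0, 0],
    [0.1605, 0, 0],
    [0.161, 0, 0]
  ],
  "dr": [
    [0, 0, 0],
    [0, 0, 0],
    [0, 0, 0],
    [0, -0.001, 0.002],
    [0, -0.001, 0.002],
    [0, -0.001, 0.002],
    [0, -0.001, 0.002],
    [0, -0.001, 0.002]
  ]
}}

```text
time: 24.65
eef_pos: [0.4404, 0.1888, 0.0056]
tcp_rot: [0.272, 0.652, -0.271, 0.653]
contact_force: [0.0, -0.6, -4.0]
opening: 0.132
```

```bash
python3 st.py
```

```text
t 24.65 yaw 44.84 p [0.4404 0.1888 0.0056] F [ 0.  -0.6 -4. ] M [ 0.023 -0.005 -0.005] q6 eff -0.0 op 0.132
T about axis 0.023 handle ang 101.1 r 0.3173
```

Not quite touching, so I go 1 mm further, open gradually and lift away.

{"op": "play_rows", "data": {
  "claw": [255, 255, 255, 220, 190, 150, 100, 50, 0, 0, 0, 0, 0, 0],
  "travel": [
    [0.0008, 0, 0],
    [0.0014, 0, 0],
    [0.0014, 0, 0],
    [0.0014, 0, 0],
    [0.0012, 0, 0],
    [0.001, 0, 0],
    [0.001, 0, 0],
    [0.001, 0, 0],
    [-0.004, 0, 0],
    [-0.02, 0, 0],
    [-0.05, 0, 0],
    [-0.09, 0, 0],
    [-0.13, 0, 0],
    [-0.15, 0, 0]
  ],
  "dr": [
    [0, 0, 0],
    [0, 0, 0],
    [0, 0, 0],
    [0, 0, 0],
    [0, 0, 0],
    [0, 0, 0],
    [0, 0, 0],
    [0, 0, 0],
    [0, 0, 0],
    [0, 0, 0],
    [0, 0, 0],
    [0, 0, 0],
    [0, 0, 0],
    [0, 0, 0]
  ]
}}

```text
time: 26.05
eef_pos: [0.442, 0.1892, 0.1601]
tcp_rot: [0.273, 0.651, -0.27, 0.655]
contact_force: [0.5, -0.7, -0.4]
opening: 0.998
```

```bash
python3 st.py
python3 - <<'E'
from h import *
snap('wrist','wrist10');snap('scene','scene10')
plan([.53,-.13,.2],76.6);plan([.502,-.123,.204],-18.7)
E
```

```text
t 26.05 yaw 44.84 p [0.442  0.1892 0.1601] F [ 0.5 -0.7 -0.4] M [-0.012 -0.066 -0.003] q6 eff -0.0 op 0.998
T about axis -0.116 handle ang 100.8 r 0.3173
t 26.15 pos [0.4428 0.1893 0.1601] yaw 44.85 q [ 0.193 -0.081  2.111  0.     1.1   -0.59 ] travel [-0.0397 -0.163   0.2881] dr [-0.5542  0.0081 -0.0072]
t 26.15 pos [0.4428 0.1893 0.1601] yaw 44.85 q [ 0.193 -0.081  2.111  0.     1.1   -0.59 ] travel [-0.044  -0.1778  0.2635] dr [ 1.1091e+00  2.0000e-04 -1.1300e-02]
```

View pics/scene10.png

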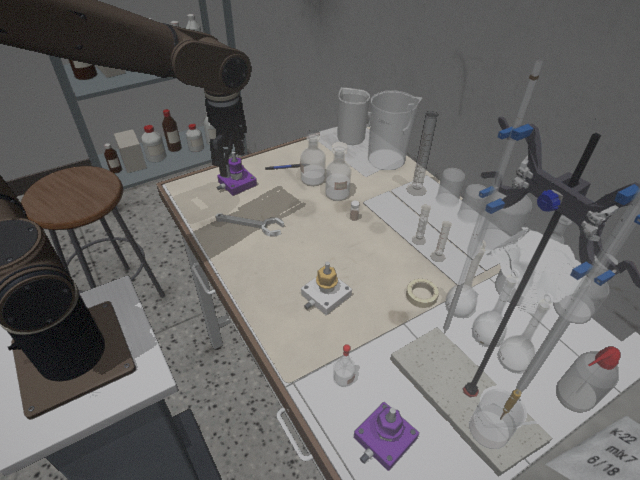

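View pics/wrist10.png

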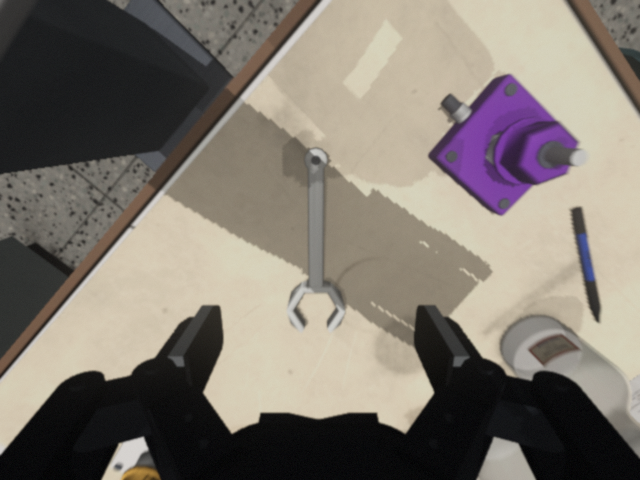

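The wrench lies flat at wrist (317,160)–(316,305). Nothing else has moved. I check the nut's final angle from the same camera pose as after finger-tightening.

{"op": "play_rows", "data": {
  "claw": [0, 0, 0, 0, 0, 0, 0, 0, 0, 0, 0, 0, 0],
  "travel": [
    [-0.02, -0.018, 0.026],
    [-0.044, -0.036, 0.052],
    [-0.044, -0.053, 0.079],
    [-0.044, -0.071, 0.105],
    [-0.044, -0.089, 0.131],
    [-0.044, -0.107, 0.158],
    [-0.044, -0.124, 0.184],
    [-0.044, -0.142, 0.21],
    [-0.044, -0.16, 0.237],
    [-0.044, -0.178, 0.264],
    [-0.044, -0.178, 0.264],
    [-0.044, -0.178, 0.264],
    [-0.044, -0.178, 0.264]
  ],
  "dr": [
    [0.11, 0, 0],
    [0.22, 0, 0],
    [0.33, 0, 0],
    [0.44, 0, 0],
    [0.55, 0, 0],
    [0.66, 0, 0],
    [0.77, 0, 0],
    [0.88, 0, 0],
    [0.99, 0, 0],
    [1.109, 0, -0.011],
    [1.109, 0, -0.011],
    [1.109, 0, -0.011],
    [1.109, 0, -0.011]
  ]
}}

```text
time: 27.45
eef_pos: [0.5015, -0.1225, 0.2028]
tcp_rot: [-0.574, -0.413, 0.575, -0.412]
contact_force: [-0.1, -0.3, -0.6]
opening: 1.004
```

```bash
python3 st.py
python3 - <<'E'
from h import *
d=snap('wrist','wrist11');b=rect(d,(.5024,-.1215),'nutrect11');a=rect(np.load('pics/wrist3.npz'),(.5024,-.1215),'nutrect3b')
cv2.imwrite('pics/c11.png',cv2.resize(np.hstack([a,b]),(800,400)))
# depth-based phase for both
for f in('wrist3','wrist11'):
    Q=pts(np.load(f'pics/{f}.npz')).reshape(-1,3);W=Q[(Q[:,2]>.07)&(Q[:,2]<.0805)][:,:2]-[.5024,-.1215];W=W[np.hypot(*W.T)<.024]
    r=[]
    for g in np.arange(20,80,1.):
        n=np.radians(g+60*np.arange(6));r.append((np.percentile((W@np.stack([np.cos(n),np.sin(n)])).max(1),96),g))
    print(f,[x[1] for x in sorted(r)[:6]])
E
```

```text
t 27.45 yaw -18.62 p [ 0.5015 -0.1225  0.2028] F [-0.1 -0.3 -0.6] M [-0.035 -0.014  0.009] q6 eff -0.001 op 1.004
T about axis 0.009 handle ang -35.4 r 0.0000
wrist3 [np.float64(46.0), np.float64(45.0), np.float64(44.0), np.float64(47.0), np.float64(48.0), np.float64(43.0)]
wrist11 [np.float64(42.0), np.float64(43.0), np.float64(41.0), np.float64(44.0), np.float64(40.0), np.float64(45.0)]
```

View pics/c11.png

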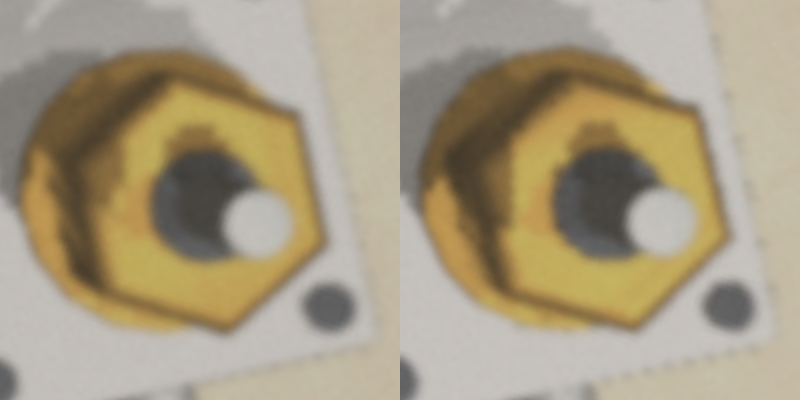

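The two views of the nut (before and after the wrench) match: right-hand edge (298,112)–(327,242) before, (297,107)–(328,238) after. That is one hex period within about 1°. The tool is clear of everything, so I hand in.

```bash
python3 -c "
from plant import ctrl
print(ctrl.sign_off(), ctrl.get_state()['time'])"
```

```text
the job is handed in; nothing more can be done
the job is handed in; nothing more can be done
```

I ran the gland nut down with the fingers, then tightened it one flat with the ring wrench. The wrench is lying flat on the bench again near where it started, well clear of the fitting. I handed the job in at about 27.5 s of the 72 s allowed.

- **Finger-tight:** the nut turned about 90° clockwise at roughly 0.15 N m. The torque then jumped to about 0.6 N m and I stopped. I was stepping 0.05 rad at a time, so the nut may be up to 3° past first contact.
- **One flat more:** the wrench turned the nut about 59° by the arm's readings. Pictures from the same camera position before and after show the hexagon shifted by one flat, within about 1°. A rougher check on the depth readings differed by about 3°.
- **Load on the tube:** the wrench ring went down around the tube. Lateral force stayed under about 8 N in every reading, and that was while the ring was finding its way onto the nut.
- **Everything else:** in the last overview picture, the tape roll, vial, dropper bottle and purple look-alikes were where they started. The gripper was open and touching nothing.

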